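# Fettle the mouth of a bisque tumbler and hang up the scraper

## Robot

A 7-joint arm with a two-finger parallel gripper is mounted at the origin on the work surface. World frame = base frame: x ahead of the robot, y to its left, z up, the work surface at z = 0. Lengths are in m, angles in rad, forces in N, time in s.
With the tool pointing down it reaches from about 0.4 to 0.9 m from the base axis. Payload 5.5 kg.
Tool frame: the origin (TCP) lies at the very end of the fingers, on their centre line; the grasp point (between the pads) lies tcp_to_grasp behind it (tcp_to_grasp is the distance from the TCP to the grasp point, in m); z points along the fingers, y is the direction in which the jaws open and shut (so a half turn about z gives the same grasp; the last joint's range is limited). The gripper opens to 85 mm and grips with 20 to 120 N. Pads are 22 mm wide; open, the fingers measure 114 mm over their backs; the gripper's body (76 mm by 85 mm) begins 54 mm behind the grasp point. The pads swing forward as they close: fully open they stand 13 mm farther back than shut.
Start: joints at [-0.92, 0.501, -0.427, 1.55, 0.221, 1.138, -0.21], TCP at [0.246, 0.602, 0.194] pointing down, gripper open.
Joint ranges: [-2.88, 2.88], [-0.31, 2.03], [-1.54, 1.56], [0.2, 2.42], [-1.41, 4.55], [0.19, 2.02], [-2.57, 2.57]. Speed limits (rad/s): [2.57, 2.57, 3.14, 3.14, 3.14, 3.14, 3.14].

## Interface

Orientations are given as a rotation vector (axis times angle).
In Python, from workcell import * gives the robot as it stands.
- The arm moves only by the tool move_arm, never from a script. Its argument "targets" is a list of rows, each a list of 7 numbers: the shift along the world's x, y, z in mm, then the turn, a rotation vector about the world's x, y, z in degrees, then the opening, from 0 (shut) to 1 (fully open). In form: [[x, y, z, wx, wy, wz, fingers], ...]. A call has 1 to 10 rows; each row shifts and turns the commanded pose from where the row before left it; what a row does not reach is not made up. A row lasts 1/8 s, in which the tool goes at most 62.5 mm and 10.7 degrees, less where a joint would pass 70% of its speed; a pose out of reach is approached as far as the arm can. A call with a gripper value outside its range is refused whole. The fingers move at their own pace and stop on an object; "squeeze" is the grip in N (left out, the last holds). Time passes only in rows, so rows that do not move let the fingers close. It gives the time, the measured TCP pose, the force and the opening at its end, in the units of the state.
- sense(): the state, without advancing time (a new reading comes with each control period).
- grab_frame(name): name is "side" or "top" or "wrist"; returns a dict with "color" (384x512x3 uint8, blue, green, red), "camera_matrix" (3x3 intrinsics, pixels), "T" (4x4, takes a point from camera to world coordinates); the wrist camera has in their place "tool_from_camera" (4x4, takes a point from camera to tool coordinates, whose origin is the TCP and whose axes are the flange's). Camera axes: x right, y down, z forward; pixel columns grow to the right and rows downward; lengths in m; the calibration is good to about 2 mm. A picture is of the moment at which its call begins: read the wrist's pose just before it. There is no depth.
- close_job(): hands the job in, once; it reports no verdict.
Trained networks look in the newest picture that a camera, given by its name, has taken for a name from the list of things; names that differ only in an ending like _2 or _b are one class to them, and where a whole thing is asked for, a point or a joint stands for the part that bears it (a point fixed in the world has none). Each returns a list of dicts, best first, with "p" (0 to 1); they miss things now and then, are a little off and sometimes report something else, mostly with a low value. They report only what shows in the picture. A call takes as long as a camera call. They do not tell look-alikes from the thing itself.
- search_frame(target, camera): "location" ([column, row] in pixels, amid what is visible of it).
- cut_out(target, camera): "region" (384x512 bool, what is visible of it) and "location" ([column, row] in pixels, amid what is visible of it).
The state is a dict: "clock": time; "joint_pos": joint angles; "joint_velocities": joint speeds; "joint_efforts": joint torques, N m; "position": TCP position; "eef_rot": TCP orientation; "contact_force": force on the tool from outside, world axes, zero at the start; "moment": the same for the moment, N m; "gripper_width": finger opening in m.
Only numpy, scipy, OpenCV 4.12 (cv2) and the standard library are available. Lean on these libraries where they do the work, as an engineer would, in place of code of your own. Each camera call takes 0.05 s, during which the arm holds its last target.

## Task

Take the scraper out of the terracotta crock and, starting at the blue mark, run its cone blade counter-clockwise (seen from above) all the way round the inner edge of the clamped tumbler's mouth, back to the mark, keeping it lightly and steadily pressed on the edge so that its spring gives but never bottoms out hard. Then hang the scraper upright on the yellow fork hook, its neck slid in from the open side and its collar lowered flat on to the prongs behind the lips, and let go, leaving everything else alone.

Things in the scene. Friction and masses are not known exactly. Their poses are not given: they have to be found in the camera images.
- scraper_grip (a point): Centre of the wooden grip of the scraper, a loose hand tool of about 0.2 kg that starts upright in the terracotta crock. z points up along the tool, away from the blade; x and y are square to the grip's flat sides. Grip 22 x 22 mm square, 62 mm long; its top is 28 mm above this point, its foot (top of the collar) 34 mm below.
- scraper_collar (a point): Centre of the underside of the scraper's flat round brass collar, on the tool's axis, 42 mm below the grip's centre. Collar 48 mm across, 8 mm thick. Under it a round steel neck 16 mm across and 40 mm long, then the thin shank of the blade (10 mm across).
- scraper: The whole scraper, 140 mm long, z up along it; origin on the axis, 70 mm below the collar's underside and 112 mm below the grip's centre, where the blade's tip is while the spring is relaxed.
- blade_tip (a point): Tip of the blade, on the tool's axis: a steel cone, 8 mm across at its flat tip, widening at 45 degrees to 32 mm across 12 mm above the tip, then straight to 15 mm. Round, so it works all round without turning the tool. It slides up to 10 mm along the axis into the neck on a spring: gives from 1 N, 500 N/m, 6 N at 10 mm, then hard.
- crock: Terracotta crock, fixed, round, 68 mm across, 80 mm high, with an upright hole 37 mm across; origin at the centre of its underside. The scraper stands in it, collar on its top, blade hidden inside; it comes out straight up (75 mm or more).
- chuck: Low banding wheel, fixed and locked, 170 mm across, three jaws (tops at most 74 mm above the table, within 74 mm of the axis) clamping a tumbler at its centre. Origin at the centre of its underside, on the tumbler's axis. The blue mark lies in the direction of its x axis; counter-clockwise from above is from x towards y.
- tumbler_axis (a point): Point on the axis of the upright cream bisque tumbler, 75 mm above the table, turned like the wheel. Tumbler 94 mm outside, 84 mm inside diameter, 59 mm deep, rim level. It is clamped at another height each time: its rim is anywhere from 110 to 135 mm above the table; find it by touch or sight. A blue stripe 14 mm wide over its rim and on the wheel is the start mark.
- hook: Yellow fork hook on a post with a heavy foot, fixed. Origin on the table below the throat's centre. Two level prongs along x, 21 mm apart, each 10 mm wide and thick, tops 130 mm above the table; open end at x = -40 mm, with red upturned lips 6 mm high at x -40 to -32 mm; a stop 6 mm high at x 30 to 42 mm. Nothing is higher than 136 mm.
- hook_throat (a point): Centre of the throat at the height of the prong tops, where the centre of the collar's underside belongs; x points into the hook, away from its open end. Play of the scraper here: about 6 mm either way along x, 2.5 mm across. The blade is too wide to pass between the prongs from above: bring the neck in level from the open end, the collar above the lips, then lower.
- glaze_jar: Bystander, to be left alone: pale green lidded glaze jar, 68 mm across, 75 mm high. Origin at the centre of its underside.
- bowl: Bystander, to be left alone: cream bisque bowl, 116 mm across, 50 mm high. Origin at the centre of its underside.
- paint_jar: Bystander, to be left alone: lilac lidded paint jar, 60 mm across, 80 mm high. Origin at the centre of its underside.
- tape: Bystander, to be left alone: green ring of rigid plastic lying flat, 104 mm across, 18 mm high. Origin at the centre of its underside.
- brush: Bystander, to be left alone: paint brush lying flat, 170 mm long. Origin under its middle.
- cup: Bystander, to be left alone: cream bisque cup, 76 mm across, 85 mm high. Origin at the centre of its underside.
- tub: Bystander, to be left alone: white round tub, 96 mm across, 105 mm high. Origin at the centre of its underside.
Mind the look-alikes: they are no part of the job. What is shaped like the hook but green is not meant. Of the things that look like the scraper, the smaller one is meant.

How it is judged:
On the way, in this order (a step that is already met when the one before it is completed fails the run):
1. the blade is pressed on the mouth's inner edge at the blue mark (x of blade_tip in the frame of chuck above 0.014 m and y of blade_tip in the frame of chuck between -0.0125 and 0.0125 m and horizontal distance between blade_tip and chuck between 0.027 and 0.039 m and contact force between scraper and chuck above 0.6 N), for 0.15 s.
2. the blade is pressed on the edge 45 degrees counter-clockwise from the mark (x of blade_tip in the frame of chuck above 0.014 m and y of blade_tip in the frame of chuck above 0.014 m and horizontal distance between blade_tip and chuck between 0.027 and 0.039 m and contact force between scraper and chuck above 0.6 N), for 0.15 s.
3. the blade is pressed on the edge 90 degrees counter-clockwise from the mark (x of blade_tip in the frame of chuck between -0.0125 and 0.0125 m and y of blade_tip in the frame of chuck above 0.014 m and horizontal distance between blade_tip and chuck between 0.027 and 0.039 m and contact force between scraper and chuck above 0.6 N), for 0.15 s.
4. the blade is pressed on the edge 135 degrees counter-clockwise from the mark (x of blade_tip in the frame of chuck below -0.014 m and y of blade_tip in the frame of chuck above 0.014 m and horizontal distance between blade_tip and chuck between 0.027 and 0.039 m and contact force between scraper and chuck above 0.6 N), for 0.15 s.
5. the blade is pressed on the edge 180 degrees counter-clockwise from the mark (x of blade_tip in the frame of chuck below -0.014 m and y of blade_tip in the frame of chuck between -0.0125 and 0.0125 m and horizontal distance between blade_tip and chuck between 0.027 and 0.039 m and contact force between scraper and chuck above 0.6 N), for 0.15 s.
6. the blade is pressed on the edge 225 degrees counter-clockwise from the mark (x of blade_tip in the frame of chuck below -0.014 m and y of blade_tip in the frame of chuck below -0.014 m and horizontal distance between blade_tip and chuck between 0.027 and 0.039 m and contact force between scraper and chuck above 0.6 N), for 0.15 s.
7. the blade is pressed on the edge 270 degrees counter-clockwise from the mark (x of blade_tip in the frame of chuck between -0.0125 and 0.0125 m and y of blade_tip in the frame of chuck below -0.014 m and horizontal distance between blade_tip and chuck between 0.027 and 0.039 m and contact force between scraper and chuck above 0.6 N), for 0.15 s.
8. the blade is pressed on the edge 315 degrees counter-clockwise from the mark (x of blade_tip in the frame of chuck above 0.014 m and y of blade_tip in the frame of chuck below -0.014 m and horizontal distance between blade_tip and chuck between 0.027 and 0.039 m and contact force between scraper and chuck above 0.6 N), for 0.15 s.
9. the blade, still pressed on the edge, is back at the mark (all of step 1), for 0.15 s.
At the end, for the whole second after the job is handed in: The scraper hangs released and at rest on the fork hook: collar underside within 12 mm along and 6 mm across of the throat's centre and within 3 mm of the prong tops, tilted less than 0.08 rad, resting on the hook (x of scraper_collar in the frame of hook_throat between -0.012 and 0.012 m and y of scraper_collar in the frame of hook_throat between -0.006 and 0.006 m and z of scraper_collar in the frame of hook_throat between -0.003 and 0.003 m and angle between scraper's own z axis and vertical below 0.08 rad and linear speed of scraper below 0.02 m/s and angular speed of scraper below 0.2 rad/s and contact force between scraper and hook above 0.5 N); the robot touches nothing.
It fails at once if the blade pressed hard on the tumbler (over 18 N): the rim chips (contact force between scraper and chuck above 18 N).
It fails at once if the scraper is dropped on the table (height (world z) of scraper_grip below 0.06 m).
It fails at once if a bystander moved more than 15 mm (distance of any of glaze_jar, bowl, paint_jar, tape, brush, cup, tub from where it was at the start of the episode above 0.015 m).
It also fails if it takes over 72 s, if anything falls off the work surface, if the arm or the gripper's body presses on something with over 40 N, if the wrist force passes 120 N, or if a joint passes its speed limit or range.

## Working session

There is one attempt and no reset: what is moved stays moved. The work goes in short steps, Python scripts to look and compute and a tool call to move; the robot and the scene stay as the last step left them, time stands still between calls to the robot, and variables do not carry over. Pictures are saved under pics/ and viewed, and the job is handed in when it is done.

Besides the shell and the picture viewer there is one more tool, called after "Request:" by a JSON object that holds its "op" and its "data". move_arm: Moves the arm, as the interface text tells. Its arguments: {"type":"object","properties":{"targets":{"type":"array"},"squeeze":{"type":"number"}},"required":["targets"]}

```bash
mkdir -p pics; ls; python3 - <<'E'
from workcell import *
import cv2
s=sense(); print(s)
for c in ["side","top","wrist"]:
    f=grab_frame(c); cv2.imwrite(f"pics/{c}0.png",f["color"]); print(c,f["camera_matrix"],f.get("T",f.get("tool_from_camera")))
print(sense()["clock"])
E
```

```text
pics
{'clock': 0.0, 'joint_pos': array([-0.91981042,  0.50184479, -0.42679539,  1.55145262,  0.22081138,
        1.13828915, -0.21030874]), 'joint_velocities': array([-0.00020352,  0.00095572,  0.00020704, -0.00054771,  0.00056463,
        0.00108399, -0.00074172]), 'joint_efforts': array([ 2.39416731e-04, -5.69525707e+01, -5.81570551e+00, -2.80938256e+01,
        1.06873963e-02,  1.20528947e-02,  1.91314075e-05]), 'position': array([0.24554164, 0.60101466, 0.19306061]), 'eef_rot': array([-6.05155061e-01, -3.08231703e+00,  2.96188316e-03]), 'contact_force': array([-0.21372399, -0.15613031, -0.74845899]), 'moment': array([-0.02827968,  0.04977771, -0.07043738]), 'gripper_width': 0.0853323583207531}
side [[351.09151352   0.         254.65089402]
 [  0.         351.09151352 192.75452944]
 [  0.           0.           1.        ]] [[ 0.79423647 -0.38586205  0.4693601  -0.13074609]
 [-0.60733385 -0.4809167   0.63234857 -0.80507342]
 [-0.0182762  -0.78729258 -0.61630867  0.89263195]
 [ 0.          0.          0.          1.        ]]
top [[383.15382124   0.         253.11531677]
 [  0.         383.15382124 199.0437831 ]
 [  0.           0.           1.        ]] [[-0.01776836 -0.9938331   0.10945345  0.3515014 ]
 [-0.99981533  0.01846269  0.00533329 -0.00787814]
 [-0.00732121 -0.10933848 -0.99397761  1.21584388]
 [ 0.          0.          0.          1.        ]]
wrist [[322.3669319    0.         252.70601273]
 [  0.         322.3669319  198.38981199]
 [  0.           0.           1.        ]] [[-5.05226105e-04 -9.58857667e-01 -2.83886806e-01  7.18586304e-02]
 [ 9.99999871e-01 -4.71977292e-04 -1.85521109e-04 -8.62170846e-04]
 [ 4.39002121e-05 -2.83886863e-01  9.58857782e-01 -1.80310299e-01]
 [ 0.00000000e+00  0.00000000e+00  0.00000000e+00  1.00000000e+00]]
0.15
```

View pics/side0.png

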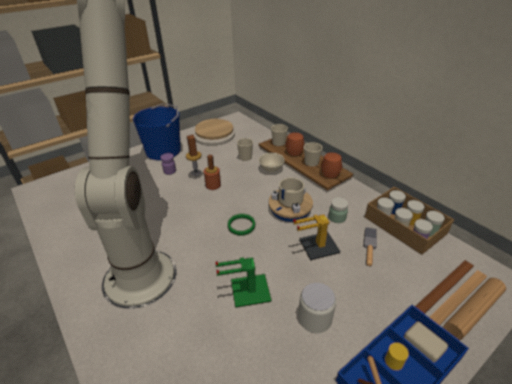

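View pics/top0.png

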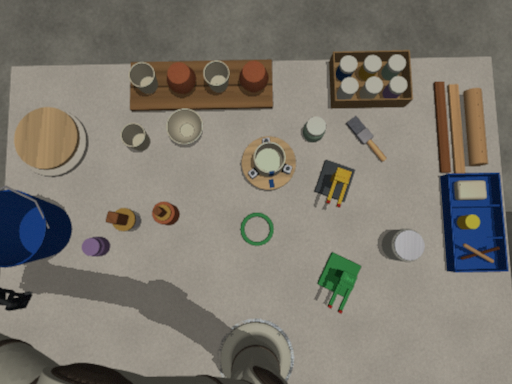

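View pics/wrist0.png

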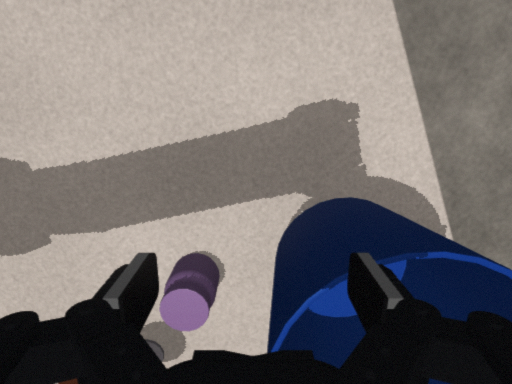

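```bash
python3 - <<'E'
from workcell import *
for c in ["side","top"]:
    for t in ["scraper","scraper_grip","crock","chuck","hook","tumbler_axis"]:
        try:
            r=cut_out(t,c)
            print(c,t,[(round(d["p"],2),[round(float(v)) for v in d["location"]],int(d["region"].sum())) for d in r])
        except Exception as e: print(c,t,e)
print(sense()["clock"])
E
```

```text
side scraper [(0.93, [194, 157], 392), (0.6, [212, 166], 139)]
side scraper_grip [(0.6, [195, 152], 357)]
side crock [(0.54, [212, 180], 271)]
side chuck [(0.92, [292, 204], 1381)]
side hook [(0.94, [314, 238], 1257), (0.69, [246, 282], 1571)]
side tumbler_axis [(0.56, [289, 200], 1437)]
top scraper [(0.91, [122, 219], 566), (0.65, [163, 212], 219), (0.44, [250, 221], 332)]
top scraper_grip [(0.7, [161, 214], 189), (0.65, [124, 218], 551), (0.63, [334, 183], 1220)]
top crock [(0.71, [169, 219], 261), (0.54, [96, 246], 443), (0.27, [270, 162], 2368)]
top chuck [(0.85, [270, 161], 2306)]
top hook [(0.9, [341, 278], 1272), (0.87, [334, 180], 1131), (0.53, [173, 220], 305)]
top tumbler_axis [(0.8, [270, 165], 2285)]
0.75
```

```bash
python3 - <<'E'
import cv2,numpy as np
s=cv2.imread("pics/side0.png"); t=cv2.imread("pics/top0.png")
a=cv2.resize(s[120:200,150:250],(500,400),interpolation=cv2.INTER_CUBIC)
b=cv2.resize(t[180:260,80:130+50],(500,400),interpolation=cv2.INTER_CUBIC)
cv2.imwrite("pics/c1.png",cv2.resize(np.hstack([a,b]),(800,320)))
a=cv2.resize(s[165:265,250:350],(500,500),interpolation=cv2.INTER_CUBIC)
b=cv2.resize(t[125:225,235:235+130],(650,500),interpolation=cv2.INTER_CUBIC)
cv2.imwrite("pics/c2.png",cv2.resize(np.hstack([a,b]),(800,348)))
E
```

```text
(no output)
```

View pics/c1.png

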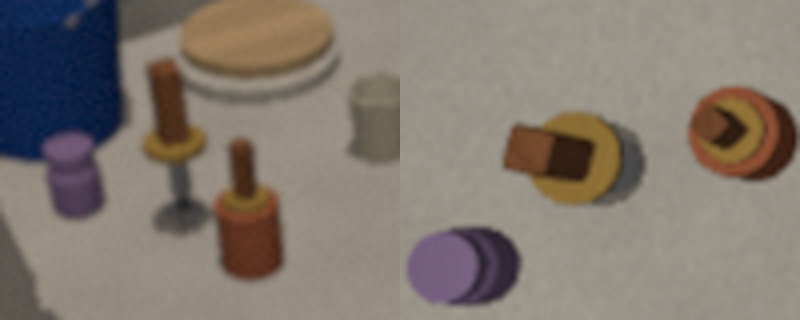

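View pics/c2.png

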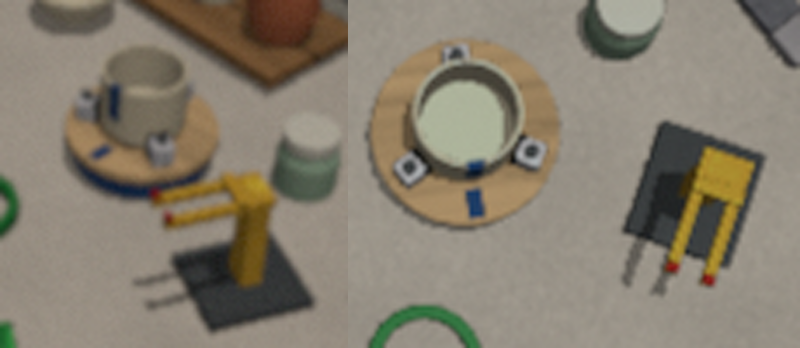

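```bash
cat > h.py <<'E'
from workcell import *
import numpy as np, cv2
from scipy.spatial.transform import Rotation as R
from scipy.optimize import least_squares
def frame(c,save=None):
    s=sense(); f=grab_frame(c); K=f["camera_matrix"]
    if "T" in f: T=f["T"]
    else:
        P=np.eye(4);P[:3,:3]=R.from_rotvec(s["eef_rot"]).as_matrix();P[:3,3]=s["position"]
        T=P@f["tool_from_camera"]
    if save: cv2.imwrite(f"pics/{save}.png",f["color"]); np.savez(f"pics/{save}.npz",K=K,T=T)
    return f["color"],K,T
def ray(px,K,T):
    d=T[:3,:3]@np.linalg.inv(K)@np.array([px[0],px[1],1.]); return T[:3,3],d/np.linalg.norm(d)
def atz(px,K,T,z):
    o,d=ray(px,K,T); return o+d*(z-o[2])/d[2]
def tri(obs):
    A=np.zeros((3,3));b=np.zeros(3)
    for px,K,T in obs:
        o,d=ray(px,K,T);M=np.eye(3)-np.outer(d,d);A+=M;b+=M@o
    p=np.linalg.solve(A,b)
    return p,[np.linalg.norm((np.eye(3)-np.outer(d,d))@(p-o))*1000 for o,d in [ray(*q) for q in obs]]
def proj(p,K,T):
    p=np.atleast_2d(p);q=(p-T[:3,3])@T[:3,:3]@K.T; return q[:,:2]/q[:,2:]
def load(n):
    z=np.load(f"pics/{n}.npz"); return z["K"],z["T"]
E
python3 - <<'E'
from h import *
print(tcp_to_grasp)
_,Ks,Ts=frame("side","side1"); _,Kt,Tt=frame("top","top1")
# grip top: zoom pixel -> side c1: scale 5*0.8=4
S=lambda u,v:(150+u/4,120+v/4)
T_=lambda u,v:(80+(u-400)/4,180+v/4)
for n,a,b in [("small grip top",S(241,145),T_(711,125)),("small collar ctr",S(245,200),T_(731,132)),("big top",S(163,65),T_(530,150)),("big collar",S(175,143),T_(575,155))]:
    p,e=tri([(a,Ks,Ts),(b,Kt,Tt)]);print(n,p.round(4),np.round(e,1))
# hook: prong tips
S=lambda u,v:(250+u*500/348/5,165+v*500/348/5)
T_=lambda u,v:(235+(u-348)*500/348/5,125+v*500/348/5)
for n,a,b in [("lipL",S(157,195),T_(672,268)),("lipR",S(168,220),T_(708,280)),("mark rim",S(113,87),T_(475,163)),("mark wheel",S(102,153),T_(475,204)),("mouth",S(147,68),T_(466,112)),("wheel",S(142,133),T_(464,133))]:
    p,e=tri([(a,Ks,Ts),(b,Kt,Tt)]);print(n,p.round(4),np.round(e,1))
s=sense();print(R.from_rotvec(s["eef_rot"]).as_matrix().round(3))
E
```

```text
0.0187
small grip top [0.4425 0.2649 0.1438] [2.9 2.9]
small collar ctr [0.4421 0.2676 0.0759] [2.3 2.3]
big top [0.423  0.3734 0.1948] [2. 2.]
big collar [0.4251 0.3763 0.099 ] [1.8 1.8]
lipL [ 0.4608 -0.217   0.1283] [2.5 2.5]
lipR [ 0.4496 -0.2459  0.1253] [1.2 1.2]
mark rim [ 0.5512 -0.0567  0.114 ] [0.5 0.5]
mark wheel [ 0.5308 -0.0611  0.0366] [2.7 2.7]
mouth [ 0.5981 -0.0522  0.1134] [3.2 3.2]
wheel [ 0.5974 -0.0528  0.0246] [2. 2.]
[[-0.926  0.378 -0.   ]
 [ 0.378  0.926  0.   ]
 [ 0.     0.    -1.   ]]
```

Request:
{"op": "move_arm", "data": {"targets": [[0,0,55,0,0,0,1],[0,0,55,0,0,0,1],[20,-40,0,0,0,0,1],[25,-42,0,0,0,0,1],[25,-42,0,0,0,0,1],[25,-42,0,0,0,0,1],[25,-42,0,0,0,0,1],[25,-42,0,0,0,0,1],[25,-42,0,0,0,0,1],[25,-42,0,0,0,0,1]]}}

```text
clock: 2.1
position: [0.4414, 0.2664, 0.3045]
eef_rot: [0.605, 3.082, 0.001]
contact_force: [0.1, 0.4, -0.8]
gripper_width: 0.0853
```

```bash
python3 - <<'E'
from h import *
s=sense();print(s["clock"],s["position"],s["joint_pos"].round(2))
frame("wrist","w1")
E
```

```text
2.1 [0.44144146 0.2663843  0.30447264] [-0.36  0.14 -0.26  1.75  0.04  1.26  0.55]
```

View pics/w1.png

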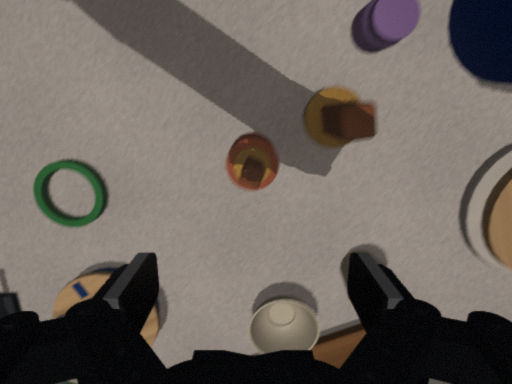

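```bash
python3 - <<'E'
from h import *
i=cv2.imread("pics/w1.png"); cv2.imwrite("pics/w1c.png",cv2.resize(i[120:200,210:310],(800,600)[:2] if 0 else (750,600),interpolation=cv2.INTER_CUBIC))
E
```

```text
(no output)
```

View pics/w1c.png

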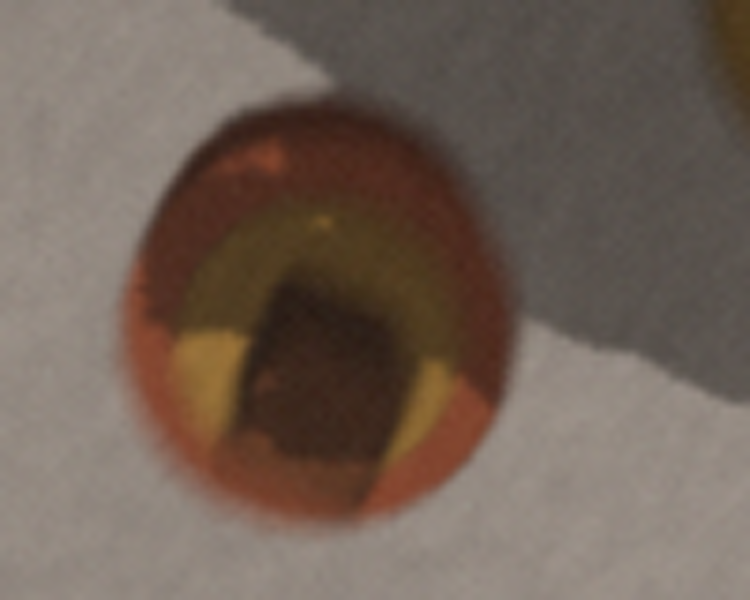

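Request:
{"op": "move_arm", "data": {"targets": [[0,0,-20,0,0,-9,1],[0,0,-20,0,0,-9,1],[0,0,0,0,0,0,1]]}}

```text
clock: 2.52
position: [0.4396, 0.2672, 0.2628]
eef_rot: [-1.077, -2.949, 0.004]
contact_force: [0.1, -0.2, 0.3]
gripper_width: 0.0854
```

```bash
python3 - <<'E'
from h import *
s=sense();print(s["clock"],s["position"],s["joint_pos"].round(2))
i,K,T=frame("wrist","w2")
c=proj([0.4421,0.267,0.08],K,T)[0];print(c)
u,v=c.astype(int)
cv2.imwrite("pics/w2c.png",cv2.resize(i[v-50:v+50,u-60:u+60],(720,600),interpolation=cv2.INTER_CUBIC)); print(u-60,v-50)
E
```

```text
2.525 [0.43963076 0.26718927 0.26281715] [-0.39  0.17 -0.24  1.81  0.04  1.17  0.23]
[255.1009068  170.16688293]
195 120
```

View pics/w2c.png

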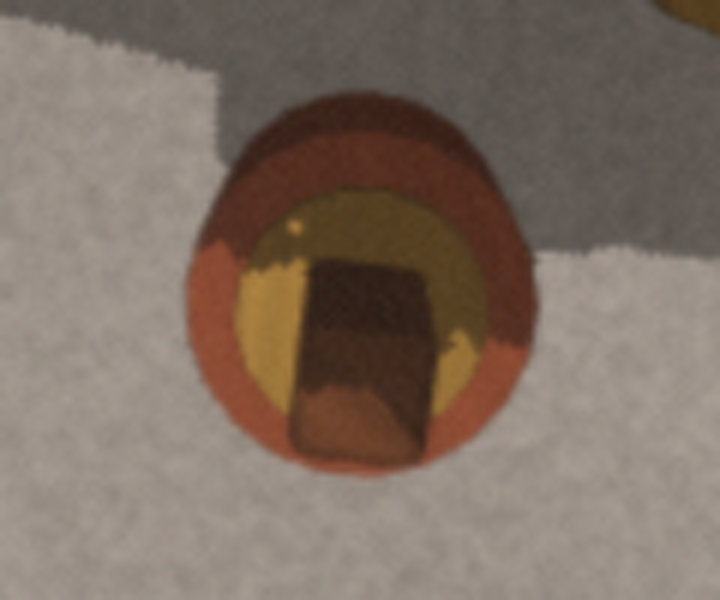

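```bash
python3 - <<'E'
from h import *
K,T=load("w2"); print(atz((255.5,185.8),K,T,0.15), atz((255.2,171.7),K,T,0.088), 48/253*6*K[0,0]/1000*0+K[0,0]*0.048/(253/6), T[:3,3])
Ks,Ts=load("side1");Kt,Tt=load("top1");K1,T1=load("w1")
S=lambda u,v:(150+u/4,120+v/4)
T_=lambda u,v:(80+(u-400)/4,180+v/4)
print(tri([((255.5,185.8),K,T),(S(241,145),Ks,Ts)]), tri([((255.2,171.7),K,T),(S(245,200),Ks,Ts)]))
print(tri([((255.5,185.8),K,T),(S(241,145),Ks,Ts),(T_(711,125),Kt,Tt)]), tri([((255.2,171.7),K,T),(S(245,200),Ks,Ts),(T_(731,132),Kt,Tt)]))
P=R.from_rotvec(sense()["eef_rot"]).as_matrix();print(P.round(3))
E
```

```text
[0.4427189  0.26658261 0.15      ] [0.44224928 0.26697559 0.088     ] 0.36696314778080247 [0.38489206 0.31306746 0.44320213]
(array([0.44497866, 0.2650945 , 0.14248647]), [np.float64(0.8096322745184413), np.float64(0.809632274518541)]) (array([0.44385634, 0.26557841, 0.07646364]), [np.float64(0.2693921446542191), np.float64(0.26939214465430533)])
(array([0.44312255, 0.26539211, 0.14338559]), [np.float64(0.8994837162356288), np.float64(2.5633237992766156), np.float64(3.2739520122891483)]) (array([0.4424817 , 0.26651231, 0.07717901]), [np.float64(1.746803343362942), np.float64(1.5816167707580762), np.float64(3.15410237987682)])
[[-0.766  0.643 -0.001]
 [ 0.643  0.766 -0.001]
 [ 0.    -0.001 -1.   ]]
```

Request:
{"op": "move_arm", "data": {"targets": [[3,-0.5,0,0,0,-4,1],[0,0,-40,0,0,0,1],[0,0,-45,0,0,0,1],[0,0,-40,0,0,0,1],[0,0,-25,0,0,0,1],[0,0,-15,0,0,0,1],[0,0,0,0,0,0,1]]}}

```text
clock: 3.45
position: [0.4437, 0.2674, 0.099]
eef_rot: [-1.18, -2.911, 0.001]
contact_force: [-0.2, 0.2, 0.4]
gripper_width: 0.0851
```

```bash
python3 - <<'E'
from h import *
s=sense();print(s["clock"],s["position"],s["contact_force"])
frame("wrist","w3")
E
```

```text
3.45 [0.44369834 0.26740743 0.09900432] [-0.19294027  0.21273223  0.41866745]
```

View pics/w3.png

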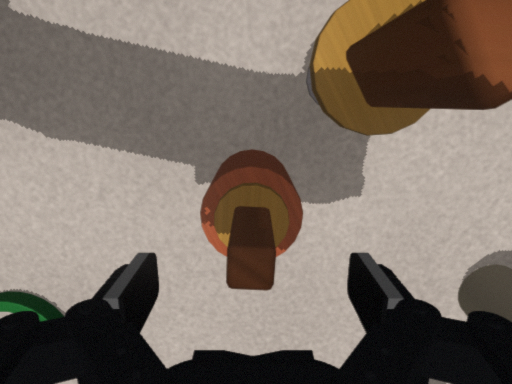

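Request:
{"op": "move_arm", "data": {"squeeze": 60, "targets": [[0,0,0,0,0,0,0.2],[0,0,0,0,0,0,0.0],[0,0,0,0,0,0,0],[0,0,0,0,0,0,0],[0,0,0,0,0,0,0],[0,0,0,0,0,0,0]]}}

```text
clock: 4.25
position: [0.444, 0.2671, 0.0997]
eef_rot: [1.182, 2.91, 0.0]
contact_force: [-2.1, -1.9, 5.5]
gripper_width: 0.0202
```

```bash
python3 - <<'E'
from h import *
s=sense();print(s["clock"],s["position"],s["contact_force"],s["moment"],s["gripper_width"])
frame("wrist","w4")
E
```

```text
4.25 [0.44396114 0.26711346 0.09970739] [-2.08243824 -1.92205466  5.54453437] [-0.36498057  0.30473808  0.05217354] 0.020214789967234664
```

View pics/w4.png

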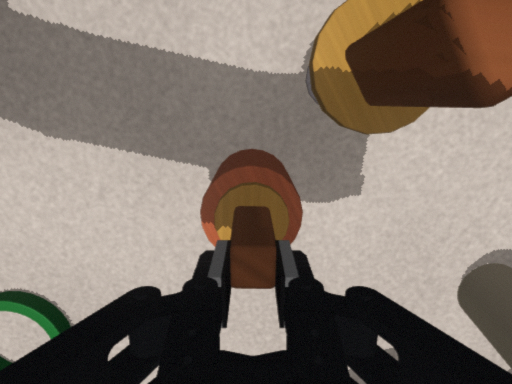

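Request:
{"op": "move_arm", "data": {"targets": [[0,0,10,0,0,0,0],[0,0,20,0,0,0,0],[0,0,30,0,0,0,0],[0,0,40,0,0,0,0],[0,0,50,0,0,0,0],[0,0,30,0,0,0,0],[0,0,0,0,0,0,0],[0,0,0,0,0,0,0]]}}

```text
clock: 5.3
position: [0.4429, 0.2667, 0.2779]
eef_rot: [-1.182, -2.91, 0.002]
contact_force: [-0.0, -0.5, -2.7]
gripper_width: 0.0201
```

```bash
python3 - <<'E'
from h import *
s=sense();print(s["clock"],s["position"],s["contact_force"],s["moment"],s["gripper_width"])
frame("side","side2"); frame("top","top2"); frame("wrist","w5")
a=cv2.imread("pics/side2.png")
cv2.imwrite("pics/side2c.png",cv2.resize(a[80:220,130:330],(800,560),interpolation=cv2.INTER_CUBIC))
E
```

```text
5.3 [0.44294066 0.26670403 0.27789448] [-0.00920363 -0.48733327 -2.73501444] [-0.0240924   0.02777861 -0.01358773] 0.020149819343136574
```

View pics/side2c.png

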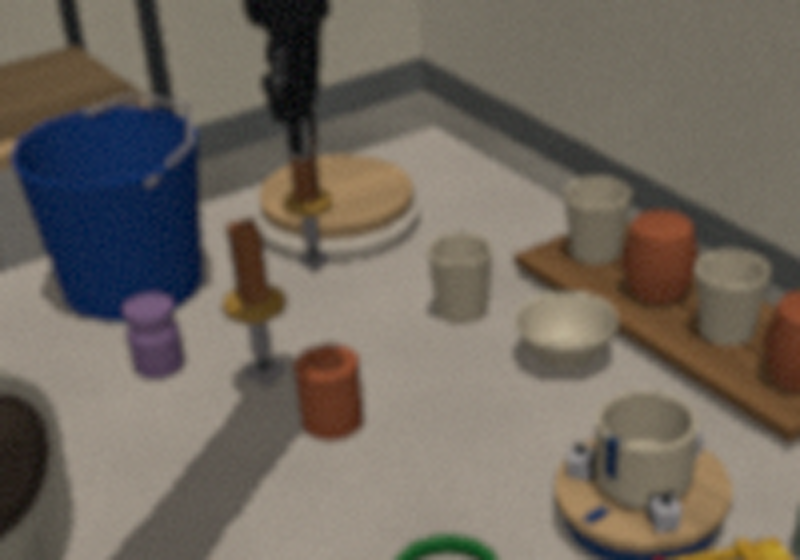

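View pics/w5.png

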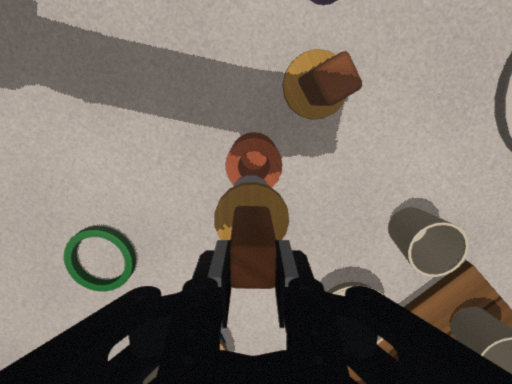

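View pics/top2.png

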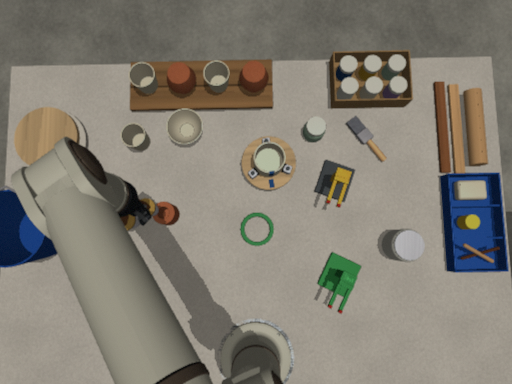

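```bash
python3 - <<'E'
from h import *
K,T=load("w5"); s=sense(); p=s["position"]; P=R.from_rotvec(s["eef_rot"]).as_matrix(); print(P.round(3))
i=cv2.imread("pics/w5.png")
cv2.imwrite("pics/w5c.png",cv2.resize(i[150:300,180:330],(600,600),interpolation=cv2.INTER_CUBIC))
# rim of collar top circle model
th=np.linspace(0,2*np.pi,72)
for dx,dz in [(0,.0117),(-.002,.0117),(0,.0147),(.002,.0117)]:
    c=p+P@np.array([dx,0,dz]); q=proj(c+np.c_[.024*np.cos(th),.024*np.sin(th),0*th],K,T)
    print(dx,dz,"L%.1f R%.1f T%.1f B%.1f"%(q[:,0].min(),q[:,0].max(),q[:,1].min(),q[:,1].max()))
E
```

```text
[[-0.717  0.697 -0.003]
 [ 0.697  0.717 -0.002]
 [ 0.001 -0.003 -1.   ]]
0 0.0117 L216.2 R292.0 T183.9 B255.1
-0.002 0.0117 L216.3 R291.9 T187.0 B257.9
0 0.0147 L216.7 R291.4 T182.7 B253.1
0.002 0.0117 L216.1 R292.1 T180.7 B252.3
```

View pics/w5c.png

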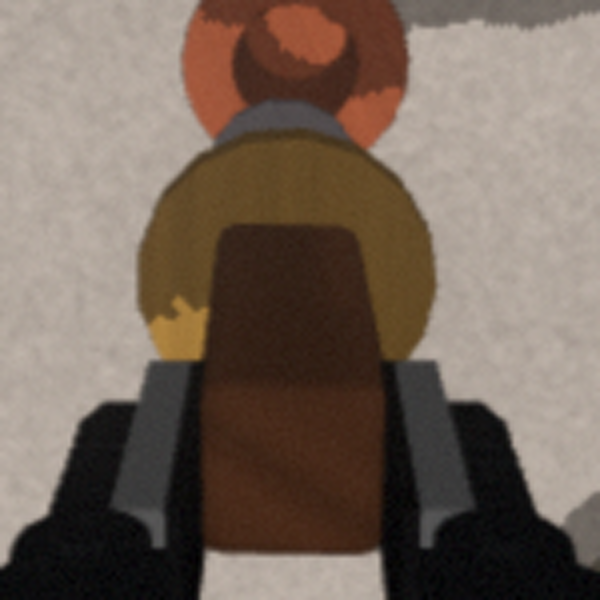

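Request:
{"op": "move_arm", "data": {"targets": [[14,-25,0,0,0,0,0],[26,-47,0,0,0,0,0],[26,-47,0,0,0,0,0],[26,-47,0,0,0,0,0],[26,-47,0,0,0,0,0],[26,-47,0,0,0,0,0],[26,-47,0,0,0,0,0],[26,-47,0,0,0,0,0],[16,-21,0,0,0,0,0],[0,0,0,0,0,0,0]]}}

```text
clock: 6.7
position: [0.6554, -0.111, 0.2767]
eef_rot: [-1.188, -2.906, 0.003]
contact_force: [-0.9, 0.1, -1.8]
gripper_width: 0.0203
```

```bash
python3 - <<'E'
from h import *
s=sense();print(s["clock"],s["position"],s["joint_pos"].round(2),s["contact_force"])
i,K,T=frame("wrist","w6")
print(proj([[.598,-.052,.12],[.489,-.244,.13]],K,T),T[:3,3])
E
```

```text
6.7 [ 0.65542107 -0.11101536  0.276688  ] [ 0.11  0.44  0.03  1.42 -0.01  1.29  0.93] [-0.9226979   0.11920494 -1.84304471]
[[255.75798112  91.91547566]
 [ 45.54600952 150.49073575]] [ 0.60446045 -0.06120618  0.45711636]
```

View pics/w6.png

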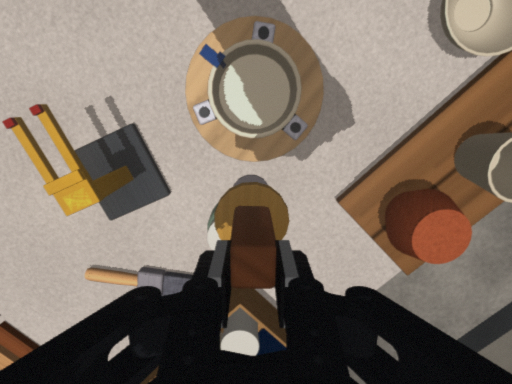

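```bash
python3 - <<'E'
from h import *
i=cv2.imread("pics/w6.png")
cv2.imwrite("pics/w6c.png",cv2.resize(i[10:165,180:330],(580,600),interpolation=cv2.INTER_CUBIC))
cv2.imwrite("pics/w6h.png",cv2.resize(i[90:220,0:170],(784,600),interpolation=cv2.INTER_CUBIC))
E
```

```text
(no output)
```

View pics/w6c.png

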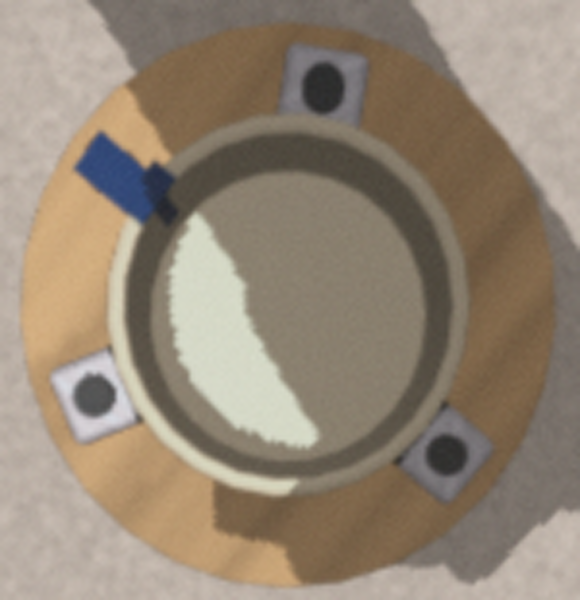

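View pics/w6h.png

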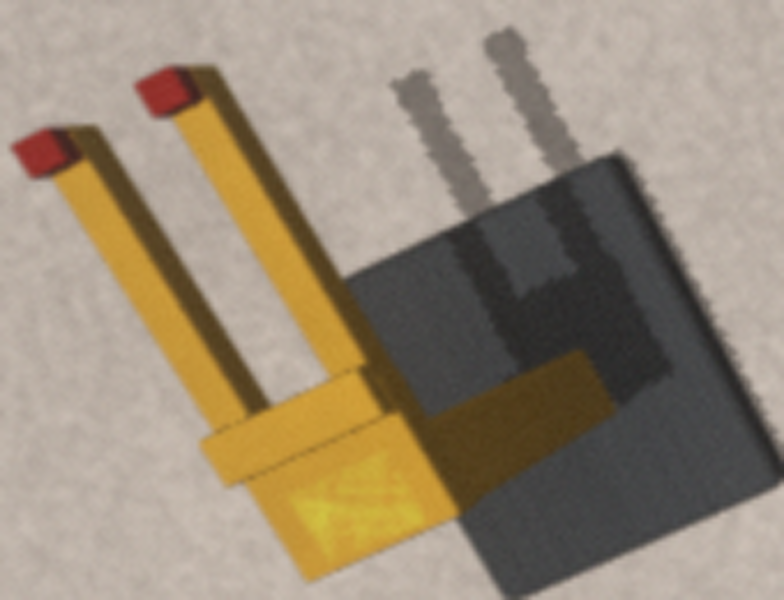

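```bash
cat > m.py <<'E'
from h import *
th=np.linspace(0,2*np.pi,360)
def circ(c,r): return c+np.c_[r*np.cos(th),r*np.sin(th),0*th]
def ext(q): return np.array([q[:,0].min(),q[:,0].max(),q[:,1].min(),q[:,1].max()])
def fitrim(obs):
    # obs: list of (outer ext, inner ext,K,T)
    f=lambda x: np.concatenate([np.concatenate([ext(proj(circ(x[:3],.047),K,T))-o, ext(proj(circ(x[:3],.042),K,T))-n]) for o,n,K,T in obs])
    r=least_squares(f,[.6,-.05,.12]); return r.x, r.fun.round(2)
HM=np.array([[-.036,.0155],[-.036,-.0155],[.030,.0205],[.030,-.0205],[.042,.0205],[.042,-.0205]])
def fithook(obs,freez=False):
    def f(x):
        c,s=np.cos(x[2]),np.sin(x[2]); P=np.c_[HM@np.array([[c,s],[-s,c]])+x[:2],np.full(6,x[3] if freez else .136)]
        return np.concatenate([(proj(P,K,T)-o).ravel() for o,K,T in obs])
    r=least_squares(f,[.49,-.244,-.37]+([.136] if freez else [])); return r.x,r.fun.round(1)
E
python3 - <<'E'
from m import *
K,T=load("w6")
Z=lambda u,v:np.array([180+u/3.867,10+v/3.871])
E=lambda l,r,t,b:np.array([180+l/3.867,180+r/3.867,10+t/3.871,10+b/3.871])
x,res=fitrim([(E(109,469,112,496),E(126,452,132,477),K,T)]); print("rim",x,res)
for z in(.03,.04,.05):
    a=atz(Z(89,151),K,T,z); d=(a-x)[:2]; print(z,np.linalg.norm(d),np.degrees(np.arctan2(d[1],d[0])))
a=atz(Z(160,190),K,T,x[2]); d=(a-x)[:2]; print(np.linalg.norm(d),np.degrees(np.arctan2(d[1],d[0])))
q=lambda u,v:(u/4.612,90+v/4.615)
# robot coming: y of hook = left when looking along +x(into hook)
pts=np.array([q(165,91),q(40,152),q(355,367),q(200,440),q(388,412),q(232,487)])
print("hook A",fithook([(pts,K,T)]),fithook([(pts,K,T)],True))
E
```

```text
rim [ 0.59619709 -0.0516732   0.11704344] [-0.44  0.45 -0.11 -0.18  0.16 -0.17  0.42 -0.15]
0.03 0.08081723669464061 -173.6316009848465
0.04 0.07875793481778684 -173.4546189052489
0.05 0.0766994247517479 -173.26813504084288
0.04363677234193041 -176.18867728156042
hook A (array([ 0.48959021, -0.24205149, -0.35685419]), array([-0.3, -0.1,  0.2,  0.1,  0.4, -0.3,  0.2, -0.1, -0.3,  0.5, -0.1,
       -0.1])) (array([ 0.4896168 , -0.24200614, -0.35686922,  0.13607958]), array([-0.3, -0.1,  0.2,  0.1,  0.4, -0.3,  0.2, -0.1, -0.3,  0.5, -0.1,
       -0.1]))
```

```bash
python3 - <<'E'
from m import *
i=cv2.imread("pics/w6.png"); cv2.imwrite("pics/w6t.png",cv2.resize(i[165:265,200:300],(800,800),interpolation=cv2.INTER_CUBIC)[:600])
K,_=load("w6"); f=grab_frame("wrist"); T=f["tool_from_camera"]
for n in range(5): pass
def g(x): 
    e=ext(proj(circ(np.array(x),.024),K,T)); return [e[0]-214.3,e[1]-289,e[2]-183.3]
r=least_squares(g,[0,0,.012]);print(r.x*1000)
# blade top circle at collar underside+70-15..12 mm: z = collartop+8+55 
for dz in(.063,.066):
  e=ext(proj(circ(np.array([r.x[0],r.x[1],r.x[2]+dz]),.016),K,T)); print((e-[180,180,150,150])*4)
E
```

```text
[-0.34892938 -1.39617195 14.54694203]
[210.44366337 364.6248435   97.52469088 246.07856508]
[211.29746346 363.83891328  94.43474665 241.53720498]
```

View pics/w6t.png

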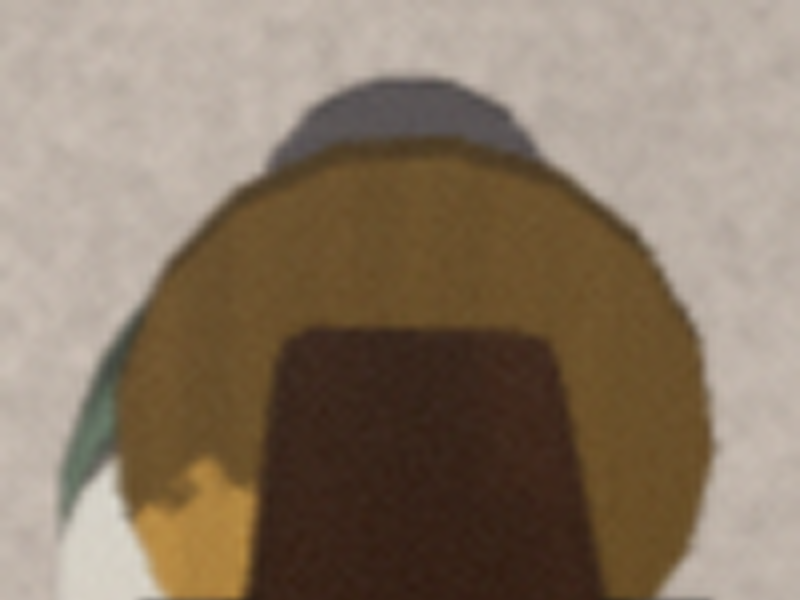

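Request:
{"op": "move_arm", "data": {"targets": [[-15,10,0,0,0,0,0],[-30,20,0,0,0,0,0],[-30,18,0,0,0,0,0],[-15.5,10,-20,0,0,0,0],[0,0,-20,0,0,0,0],[0,0,-17,0,0,0,0],[0,0,0,0,0,0,0],[0,0,0,0,0,0,0],[0,0,0,0,0,0,0]]}}

```text
clock: 7.92
position: [0.566, -0.0498, 0.2229]
eef_rot: [1.182, 2.909, 0.001]
contact_force: [0.1, -0.5, -1.9]
gripper_width: 0.02
```

```bash
python3 - <<'E'
from h import *
s=sense();print(s["clock"],s["position"],s["contact_force"],s["moment"])
frame("wrist","w7");frame("side","side3")
a=cv2.imread("pics/side3.png")
cv2.imwrite("pics/side3c.png",cv2.resize(a[120:220,240:350],(660,600),interpolation=cv2.INTER_CUBIC))
s=sense();print(s["clock"],s["position"],s["contact_force"],s["moment"])
E
```

```text
7.925 [ 0.56601533 -0.04983544  0.22294483] [ 0.05372449 -0.5282368  -1.90476971] [-0.01065737  0.0072308   0.02115786]
8.025 [ 0.56574865 -0.04985889  0.2227044 ] [-0.80168628 -0.7659444  -2.72341259] [-0.03735926 -0.01804196  0.02801925]
```

View pics/w7.png

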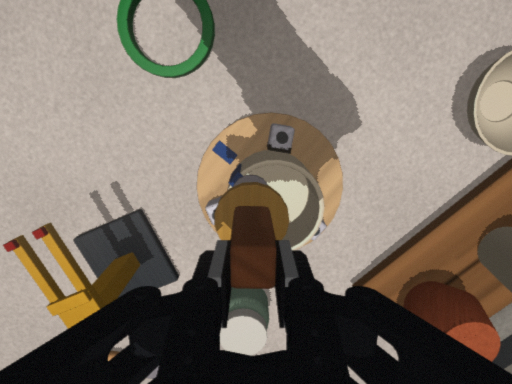

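View pics/side3c.png

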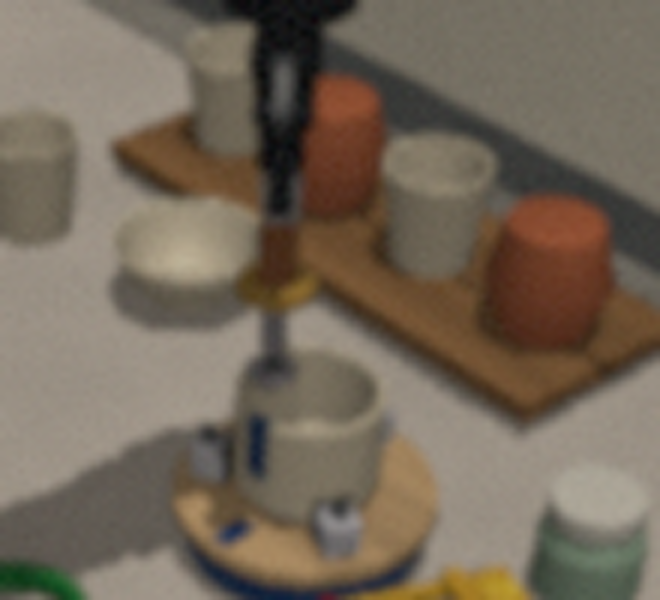

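Request:
{"op": "move_arm", "data": {"targets": [[-1,-3,-4,0,0,0,0],[0,0,-5,0,0,0,0],[0,0,0,0,0,0,0],[0,0,0,0,0,0,0]]}}

```text
clock: 8.52
position: [0.5643, -0.0527, 0.213]
eef_rot: [-1.182, -2.91, -0.0]
contact_force: [-0.3, 0.3, -2.4]
gripper_width: 0.0208
```

Request:
{"op": "move_arm", "data": {"targets": [[0,0,-3,0,0,0,0],[0,0,0,0,0,0,0],[0,0,0,0,0,0,0]]}}

```text
clock: 8.9
position: [0.5643, -0.0527, 0.2101]
eef_rot: [-1.182, -2.911, -0.0]
contact_force: [-0.0, -0.7, -2.0]
gripper_width: 0.0205
```

Request:
{"op": "move_arm", "data": {"targets": [[0,0,-3,0,0,0,0],[0,0,0,0,0,0,0],[0,0,0,0,0,0,0]]}}

```text
clock: 9.28
position: [0.5642, -0.0527, 0.207]
eef_rot: [-1.182, -2.91, 0.0]
contact_force: [-0.8, -0.6, -2.5]
gripper_width: 0.0207
```

Request:
{"op": "move_arm", "data": {"targets": [[0,0,-2,0,0,0,0],[0,0,0,0,0,0,0],[0,0,0,0,0,0,0]]}}

```text
clock: 9.65
position: [0.5642, -0.0528, 0.2051]
eef_rot: [-1.182, -2.911, -0.0]
contact_force: [-1.1, 1.1, -2.0]
gripper_width: 0.0201
```

Request:
{"op": "move_arm", "data": {"targets": [[0,0,-2,0,0,0,0],[0,0,0,0,0,0,0],[0,0,0,0,0,0,0]]}}

```text
clock: 10.02
position: [0.5646, -0.0527, 0.2033]
eef_rot: [1.182, 2.91, 0.0]
contact_force: [-0.1, 0.0, -0.8]
gripper_width: 0.0203
```

Request:
{"op": "move_arm", "data": {"targets": [[0,0,-2,0,0,0,0],[0,0,0,0,0,0,0],[0,0,0,0,0,0,0]]}}

```text
clock: 10.4
position: [0.5645, -0.0527, 0.2013]
eef_rot: [1.182, 2.91, 0.0]
contact_force: [1.2, 0.3, 0.3]
gripper_width: 0.0203
```

```bash
cat >> h.py <<'E'
def favg(n=8):
    F=[]
    for _ in range(n):
        grab_frame("side"); s=sense(); F.append(s["contact_force"])
    return np.mean(F,0).round(2),np.std(F,0).round(2),s["clock"],s["position"].round(4)
E
python3 -c "
from h import *
print(favg())"
```

```text
(array([0.75, 0.24, 0.58]), array([0.64, 0.47, 0.58]), 10.8, array([ 0.5644, -0.0527,  0.2012]))
```

```bash
python3 - <<'E'
import numpy as np
a=np.radians(185.5+np.arange(0,370,9)); p=33*np.c_[np.cos(a),np.sin(a)]; p=p.round(1)
for k in range(40): print(k*9+9,(p[k+1]-p[k]).round(1).tolist(), end="; " if (k+1)%5 else "\n")
E
```

```text
9 [0.9, -5.1]; 18 [1.6, -4.9]; 27 [2.5, -4.5]; 36 [3.1, -4.2]; 45 [3.7, -3.6]
54 [4.3, -2.9]; 63 [4.6, -2.3]; 72 [5.0, -1.5]; 81 [5.1, -0.7]; 90 [5.2, 0.1]
99 [5.1, 0.9]; 108 [4.9, 1.6]; 117 [4.5, 2.5]; 126 [4.2, 3.1]; 135 [3.6, 3.7]
144 [2.9, 4.3]; 153 [2.3, 4.6]; 162 [1.5, 5.0]; 171 [0.7, 5.1]; 180 [-0.1, 5.2]
189 [-0.9, 5.1]; 198 [-1.6, 4.9]; 207 [-2.5, 4.5]; 216 [-3.1, 4.2]; 225 [-3.7, 3.6]
234 [-4.3, 2.9]; 243 [-4.6, 2.3]; 252 [-5.0, 1.5]; 261 [-5.1, 0.7]; 270 [-5.2, -0.1]
279 [-5.1, -0.9]; 288 [-4.9, -1.6]; 297 [-4.5, -2.5]; 306 [-4.2, -3.1]; 315 [-3.6, -3.7]
324 [-2.9, -4.3]; 333 [-2.3, -4.6]; 342 [-1.5, -5.0]; 351 [-0.7, -5.1]; 360 [0.1, -5.2]
```

Request:
{"op": "move_arm", "data": {"targets": [[0.9,-5.1,0,0,0,0,0],[1.6,-4.9,0,0,0,0,0],[2.5,-4.5,0,0,0,0,0],[3.1,-4.2,0,0,0,0,0],[3.7,-3.6,0,0,0,0,0],[0,0,0,0,0,0,0],[0,0,0,0,0,0,0]]}}

```text
clock: 11.68
position: [0.5761, -0.0755, 0.2011]
eef_rot: [1.183, 2.91, -0.001]
contact_force: [0.9, 0.6, -1.1]
gripper_width: 0.0202
```

```bash
python3 -c "
from h import *
print(favg())"
```

```text
(array([ 0.44,  0.51, -0.34]), array([0.17, 0.55, 0.43]), 12.075, array([ 0.576 , -0.0752,  0.2012]))
```

Request:
{"op": "move_arm", "data": {"targets": [[4.3,-2.9,-1,0,0,0,0],[4.6,-2.3,0,0,0,0,0],[5,-1.5,0,0,0,0,0],[5.1,-0.7,0,0,0,0,0],[5.2,0.1,0,0,0,0,0],[0,0,0,0,0,0,0],[0,0,0,0,0,0,0]]}}

```text
clock: 12.95
position: [0.6004, -0.0822, 0.2001]
eef_rot: [1.182, 2.91, 0.0]
contact_force: [-0.6, 1.5, 0.1]
gripper_width: 0.0204
```

```bash
python3 -c "
from h import *
print(favg())"
```

```text
(array([-0.43,  1.62, -0.37]), array([0.34, 0.49, 0.42]), 13.35, array([ 0.6003, -0.0823,  0.2002]))
```

Request:
{"op": "move_arm", "data": {"targets": [[5.1,0.4,0,0,0,0,0],[4.9,1.1,0,0,0,0,0],[4.5,2.5,0,0,0,0,0],[4.2,3.1,0,0,0,0,0],[3.6,3.7,0,0,0,0,0],[0,0,0,0,0,0,0],[0,0,0,0,0,0,0]]}}

```text
clock: 14.22
position: [0.623, -0.0712, 0.2002]
eef_rot: [1.182, 2.91, 0.001]
contact_force: [-0.9, 0.7, 0.3]
gripper_width: 0.0203
```

```bash
python3 -c "
from h import *
print(favg())"
```

```text
(array([-0.93,  1.54, -0.55]), array([0.39, 0.46, 0.31]), 14.625, array([ 0.6227, -0.0713,  0.2002]))
```

Request:
{"op": "move_arm", "data": {"targets": [[3.2,4.3,-0.5,0,0,0,0],[2.6,4.6,-0.5,0,0,0,0],[1.5,5,0,0,0,0,0],[0.7,5.1,0,0,0,0,0],[-0.1,5.2,0,0,0,0,0],[0,0,0,0,0,0,0],[0,0,0,0,0,0,0]]}}

```text
clock: 15.5
position: [0.6306, -0.047, 0.1993]
eef_rot: [1.182, 2.91, 0.001]
contact_force: [-2.4, -0.2, 0.9]
gripper_width: 0.0204
```

```bash
python3 -c "
from h import *
print(favg())"
```

```text
(array([-2.4 , -1.08,  0.48]), array([0.4 , 0.38, 0.27]), 15.9, array([ 0.6305, -0.0472,  0.1991]))
```

Request:
{"op": "move_arm", "data": {"targets": [[-0.9,5.1,0,0,0,0,0],[-1.6,4.9,0,0,0,0,0],[-2.5,4.5,0,0,0,0,0],[-3.1,4.2,0,0,0,0,0],[-3.7,3.6,0,0,0,0,0],[0,0,0,0,0,0,0],[0,0,0,0,0,0,0]]}}

```text
clock: 16.77
position: [0.6188, -0.0245, 0.1992]
eef_rot: [-1.182, -2.911, -0.001]
contact_force: [-0.9, -2.1, 0.5]
gripper_width: 0.0204
```

```bash
python3 -c "
from h import *
print(favg())"
```

```text
(array([-0.73, -1.94,  1.01]), array([0.46, 0.39, 0.58]), 17.175, array([ 0.6188, -0.0248,  0.1991]))
```

Request:
{"op": "move_arm", "data": {"targets": [[-4.3,2.9,0.3,0,0,0,0],[-4.6,2.3,0.3,0,0,0,0],[-5,1.5,0,0,0,0,0],[-5.1,0.7,0,0,0,0,0],[-5.2,-0.1,0,0,0,0,0],[0,0,0,0,0,0,0],[0,0,0,0,0,0,0]]}}

```text
clock: 18.05
position: [0.5942, -0.0178, 0.1996]
eef_rot: [-1.182, -2.91, 0.0]
contact_force: [0.9, -2.7, 0.3]
gripper_width: 0.0202
```

```bash
python3 -c "
from h import *
print(favg())"
```

```text
(array([ 0.86, -2.19,  0.62]), array([0.75, 0.59, 0.31]), 18.45, array([ 0.5944, -0.0178,  0.1996]))
```

Request:
{"op": "move_arm", "data": {"targets": [[-5.1,-0.9,0,0,0,0,0],[-4.9,-1.6,0,0,0,0,0],[-4.5,-2.5,0,0,0,0,0],[-4.2,-3.1,0,0,0,0,0],[-3.6,-3.7,0,0,0,0,0],[0,0,0,0,0,0,0],[0,0,0,0,0,0,0]]}}

```text
clock: 19.32
position: [0.5717, -0.0299, 0.1995]
eef_rot: [-1.182, -2.91, 0.001]
contact_force: [1.4, -1.3, 0.2]
gripper_width: 0.0204
```

```bash
python3 -c "
from h import *
print(favg())"
```

```text
(array([ 1.23, -1.99, -0.12]), array([0.52, 0.58, 0.36]), 19.725, array([ 0.572 , -0.0297,  0.1996]))
```

Request:
{"op": "move_arm", "data": {"targets": [[-2.9,-4.3,0,0,0,0,0],[-2.3,-4.6,0,0,0,0,0],[-1.5,-5,0,0,0,0,0],[-0.7,-5.1,0,0,0,0,0],[0.1,-5.2,0,0,0,0,0],[0.2,-1.5,0,0,0,0,0],[0,0,0,0,0,0,0],[0,0,0,0,0,0,0]]}}

```text
clock: 20.72
position: [0.5651, -0.0551, 0.1997]
eef_rot: [-1.182, -2.911, 0.0]
contact_force: [1.7, 2.3, 0.8]
gripper_width: 0.0206
```

```bash
python3 -c "
from h import *
print(favg())
frame('wrist','w8')"
```

```text
(array([2.14, 2.01, 0.36]), array([0.29, 0.57, 0.34]), 21.125, array([ 0.565 , -0.0552,  0.1997]))
```

View pics/w8.png

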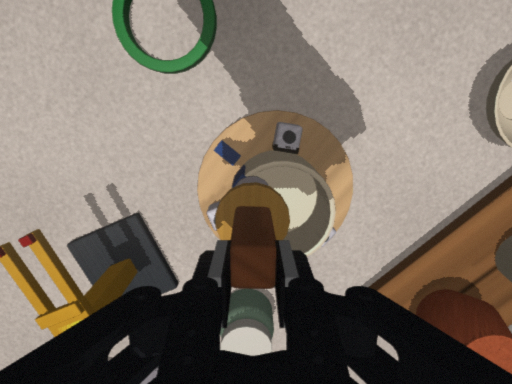

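```bash
python3 - <<'E'
from m import *
Kt,Tt=load("top1")
for n,q,z in [("green top",(345,265),.13),("green base",(345,262),.01),("tub",(407,245),.1),("yellow base ctr",(335,180),0.01),("lips y",(330,204),.136)]: print(n,atz(q,Kt,Tt,z).round(3))
i=cv2.imread("pics/w8.png"); cv2.imwrite("pics/w8t.png",cv2.resize(i[165:240,200:300],(800,600),interpolation=cv2.INTER_CUBIC))
E
```

```text
green top [ 0.281 -0.255  0.13 ]
green base [ 0.282 -0.283  0.01 ]
tub [ 0.333 -0.443  0.1  ]
yellow base ctr [ 0.54  -0.263  0.01 ]
lips y [ 0.452 -0.219  0.136]
```

View pics/w8t.png

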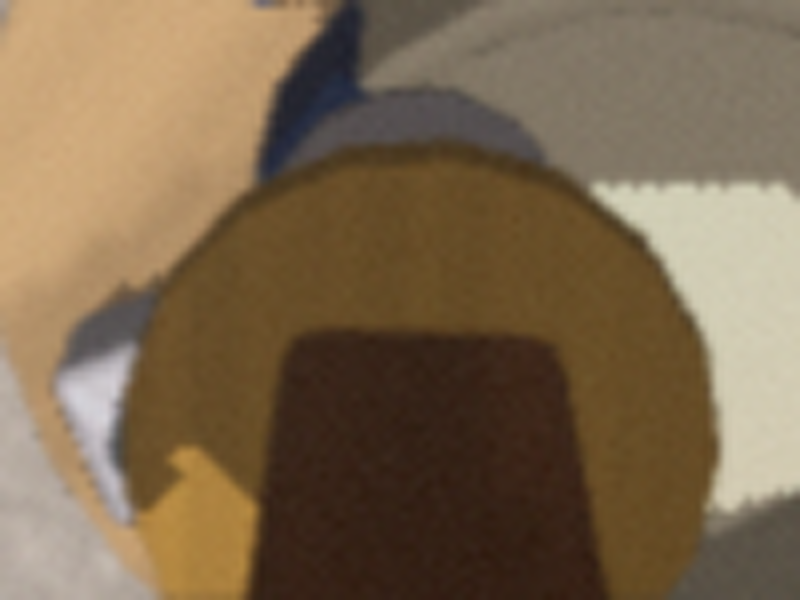

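Request:
{"op": "move_arm", "data": {"targets": [[1,0,15,0,0,0,0],[0,0,35,0,0,0,0],[0,0,35,0,0,0,0],[0,0,0,0,0,0,0]]}}

```text
clock: 21.68
position: [0.5672, -0.0564, 0.2881]
eef_rot: [1.182, 2.906, 0.001]
contact_force: [0.2, 0.4, -2.8]
gripper_width: 0.0198
```

Request:
{"op": "move_arm", "data": {"targets": [[-16,-15,0,0,0,-6,0],[-21,-20,0,0,0,-9,0],[-21,-20,0,0,0,-9,0],[-21,-20,0,0,0,-9,0],[-21,-20,0,0,0,-9,0],[-21,-20,0,0,0,-9,0],[-21,-20,0,0,0,-9,0],[-20,-17,-40,0,0,-6,0],[0,0,-40,0,0,0,0],[0,0,0,0,0,0,0]]}}

```text
clock: 22.92
position: [0.3998, -0.2062, 0.2015]
eef_rot: [-2.572, -1.792, 0.009]
contact_force: [-0.6, 0.8, -1.8]
gripper_width: 0.0205
```

Request:
{"op": "move_arm", "data": {"targets": [[0,0,0,0,0,0,0],[0,0,0,0,0,0,0]]}}

```text
clock: 23.18
position: [0.4054, -0.2076, 0.2062]
eef_rot: [2.574, 1.797, 0.002]
contact_force: [-0.8, 0.4, -1.5]
gripper_width: 0.0203
```

```bash
python3 - <<'E'
from m import *
s=sense();print(s["clock"],s["position"],s["joint_pos"].round(2)); P=R.from_rotvec(s["eef_rot"]).as_matrix();print(P.round(3),np.degrees(np.arctan2(P[1,1],P[0,1])))
i,K,T=frame("wrist","w9")
x=np.array([np.cos(-.357),np.sin(-.357)]);y=np.array([-x[1],x[0]]);c=np.array([.4896,-.242])
print(proj([[*(c-.036*x+.0155*y),.136],[*(c-.036*x-.0155*y),.136],[*c,.13]],K,T))
d=s["position"][:2]+ (P@np.array([-.00035,-.0014,0.0225]))[:2]-c; print("collar in throat",d@x,d@y)
E
```

```text
23.175 [ 0.405361   -0.20755453  0.20621987] [ 0.19  0.1   0.24  2.03 -0.03  1.02  0.09]
[[ 0.345  0.939  0.002]
 [ 0.939 -0.345 -0.001]
 [-0.     0.003 -1.   ]] -20.174250354165682
[[321.12192356 179.96560636]
 [318.69368021 216.61728633]
 [361.78983855 196.69020322]]
collar in throat -0.09230639597095404 0.002476510386127818
```

View pics/w9.png

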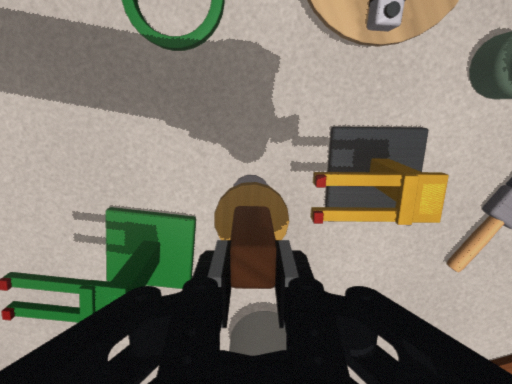

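```bash
python3 - <<'E'
from m import *
i=cv2.imread("pics/w9.png"); cv2.imwrite("pics/w9h.png",cv2.resize(i[145:245,300:460],(800,500),interpolation=cv2.INTER_CUBIC))
cv2.imwrite("pics/w9t.png",cv2.resize(i[165:240,200:300],(800,600),interpolation=cv2.INTER_CUBIC))
E
```

```text
(no output)
```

View pics/w9h.png

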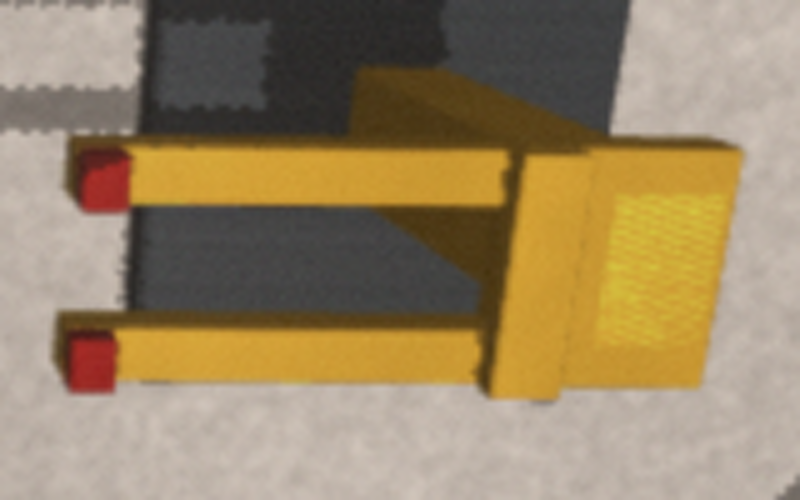

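View pics/w9t.png

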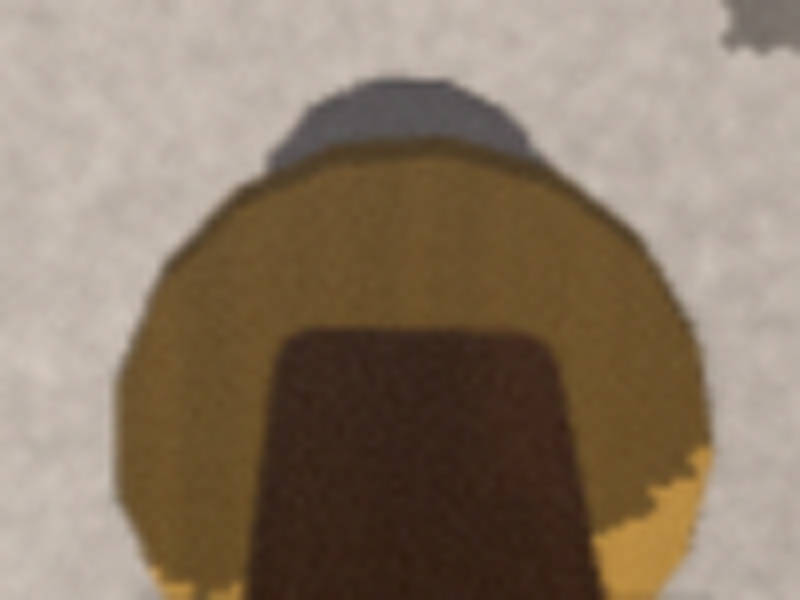

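```bash
python3 - <<'E'
from m import *
K,T=load("w9");K6,T6=load("w6")
q=lambda u,v:(300+u/5,145+v/5)
pts=np.array([q(107,183),q(92,365),q(525,154),q(494,398),q(590,151),q(560,399)])
q6=lambda u,v:(u/4.612,90+v/4.615)
pts6=np.array([q6(165,91),q6(40,152),q6(355,367),q6(200,440),q6(388,412),q6(232,487)])
print(fithook([(pts,K,T)]),fithook([(pts,K,T)],True));print(fithook([(pts,K,T),(pts6,K6,T6)],True))
s=sense();P=R.from_rotvec(s["eef_rot"]).as_matrix()
# collar refit
f=grab_frame("wrist");Tc=f["tool_from_camera"]
g=lambda x:(lambda e:[e[0]-(200+115/8),e[1]-(200+712/8),e[2]-(165+147/8)])(ext(proj(circ(np.array(x),.024),K,Tc)))
r=least_squares(g,[0,0,.012]).x;print("collar tool",r*1000)
h=fithook([(pts,K,T)])[0]; x=np.array([np.cos(h[2]),np.sin(h[2])]);y=np.array([-x[1],x[0]])
d=s["position"][:2]+(P@r)[:2]-h[:2];print("collar in throat",d@x*1000,d@y*1000,x,y,s["position"])
E
```

```text
(array([ 0.48919294, -0.24335837, -0.35568289]), array([-0.3,  0.2,  0.3,  0.3, -0.6,  0. , -1.1, -0.5,  1.5,  0.7,  0.1,
       -0.7])) (array([ 0.48913082, -0.2432672 , -0.35572249,  0.13621831]), array([-0.4,  0.1,  0.3,  0.3, -0.5,  0. , -1.1, -0.5,  1.5,  0.6,  0.1,
       -0.6]))
(array([ 0.48936277, -0.24324085, -0.35621113,  0.13517903]), array([-0.3, -0.3,  0.3, -0.3, -0.8, -0.4, -1.4, -1. ,  1.2,  0.3, -0.2,
       -1.2, -0.7,  0.6, -0.1,  0.8, -0. ,  0.2, -0.2,  0.3, -0.8,  0.9,
       -0.5,  0.3]))
collar tool [-0.69301094 -0.38821918 14.7537604 ]
collar in throat -91.51360811041822 3.6893816323662536 [ 0.9374089 -0.3482306] [0.3482306 0.9374089] [ 0.40526055 -0.2075027   0.20613301]
```

```bash
python3 - <<'E'
from m import *
for _ in range(2):
    f=grab_frame("wrist"); print(f["tool_from_camera"].round(4).tolist(), f["camera_matrix"][0])
E
```

```text
[[-0.0005, -0.9589, -0.2837, 0.0713], [1.0, -0.0006, 0.0001, 0.0002], [-0.0003, -0.2837, 0.9589, -0.1803], [0.0, 0.0, 0.0, 1.0]] [322.3669319    0.         252.70601273]
[[-0.0005, -0.9589, -0.2837, 0.0713], [1.0, -0.0006, 0.0001, 0.0002], [-0.0003, -0.2837, 0.9589, -0.1803], [0.0, 0.0, 0.0, 1.0]] [322.3669319    0.         252.70601273]
```

Request:
{"op": "move_arm", "data": {"targets": [[-1.1,-3.1,-12,0,0,0,0],[14,-5.2,-12,0,0,0,0],[14,-5.2,-12,0,0,0,0],[0,0,0,0,0,0,0],[0,0,0,0,0,0,0],[0,0,0,0,0,0,0]]}}

```text
clock: 24.12
position: [0.4306, -0.2208, 0.169]
eef_rot: [2.577, 1.797, 0.0]
contact_force: [0.5, -0.4, -1.7]
gripper_width: 0.0206
```

```bash
python3 - <<'E'
from m import *
s=sense();print(s["clock"],s["position"],s["contact_force"])
i,K,T=frame("wrist","w10"); i2,_,_=frame("side","side4")
cv2.imwrite("pics/w10h.png",cv2.resize(i[130:290,200:440],(800,533),interpolation=cv2.INTER_CUBIC))
cv2.imwrite("pics/side4c.png",cv2.resize(i2[170:270,240:350],(660,600),interpolation=cv2.INTER_CUBIC))
E
```

```text
24.125 [ 0.43061276 -0.22076664  0.16898388] [ 0.46111912 -0.44526598 -1.72053647]
```

View pics/w10h.png

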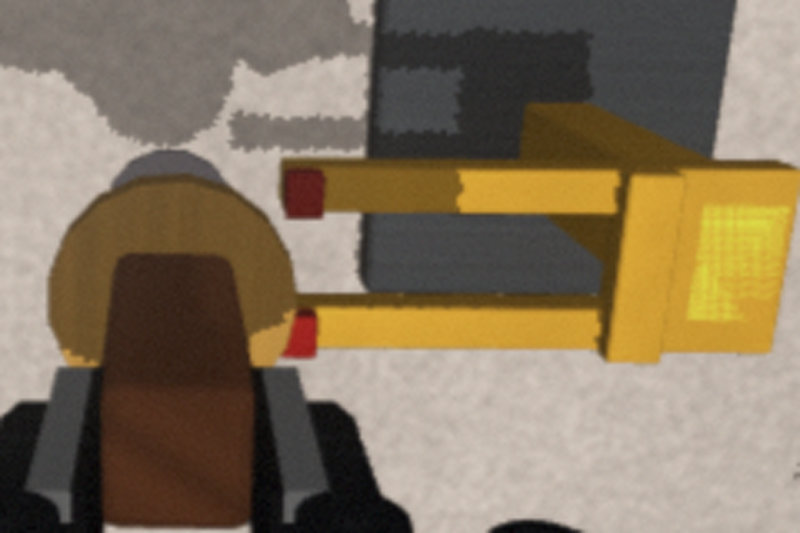

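View pics/side4c.png

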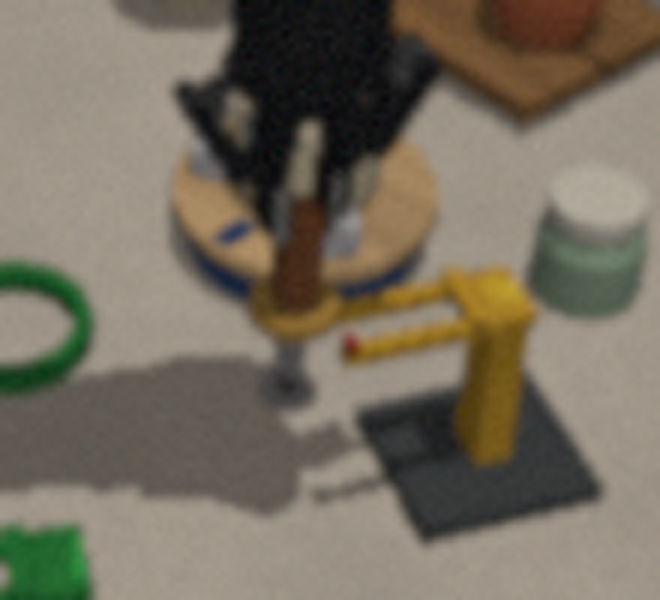

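```bash
python3 - <<'E'
from m import *
K,T=load("w10")
q=lambda u,v:(200+u*.3,130+v*.3)
pts=np.array([q(305,194),q(297,335),q(627,176),q(608,362),q(683,170),q(661,362)])
h,res=fithook([(pts,K,T)]);print(h,res,fithook([(pts,K,T)],True)[0])
s=sense();P=R.from_rotvec(s["eef_rot"]).as_matrix()
Tw=np.eye(4);Tw[:3,:3]=P;Tw[:3,3]=s["position"];Tc=np.linalg.inv(Tw)@T
L,Rr=q(48,0)[0],q(296,0)[0];t=q(0,182)[1]
g=lambda x:(lambda e:[e[0]-L,e[1]-Rr,e[2]-t])(ext(proj(circ(np.array(x),.024),K,Tc)))
r=least_squares(g,[0,0,.012]).x;print("collar tool",r*1000)
x=np.array([np.cos(h[2]),np.sin(h[2])]);y=np.array([-x[1],x[0]])
d=s["position"][:2]+(P@r)[:2]-h[:2];print("collar in throat",d@x*1000,d@y*1000,s["position"])
E
```

```text
[ 0.48898508 -0.2429792  -0.35930964] [-0.4  0.5  0.3  0.4  0.3 -0.7 -1.1 -0.8  1.2  1.2 -0.3 -0.7] [ 0.48893773 -0.24288557 -0.35934351  0.13622126]
collar tool [-1.68041131 -0.67873476 15.27881998]
collar in throat -62.8903391138148 -1.3078371275027916 [ 0.43085842 -0.220746    0.16911775]
```

Request:
{"op": "move_arm", "data": {"targets": [[5,-1.1,0,0,0,0,0],[7,-2.6,0,0,0,0,0],[7.5,-2.8,0,0,0,0,0],[7.5,-2.8,0,0,0,0,0],[0,0,0,0,0,0,0],[0,0,0,0,0,0,0]]}}

```text
clock: 24.98
position: [0.4576, -0.23, 0.1685]
eef_rot: [-2.576, -1.797, 0.001]
contact_force: [-0.0, -0.1, -2.0]
gripper_width: 0.0203
```

```bash
python3 - <<'E'
from m import *
print(favg(4))
i,K,T=frame("wrist","w11")
cv2.imwrite("pics/w11h.png",cv2.resize(i[130:290,200:440],(800,533),interpolation=cv2.INTER_CUBIC))
E
```

```text
(array([-0.04,  0.11, -2.23]), array([0.28, 0.38, 0.27]), 25.175, array([ 0.4577, -0.23  ,  0.1687]))
```

View pics/w11h.png

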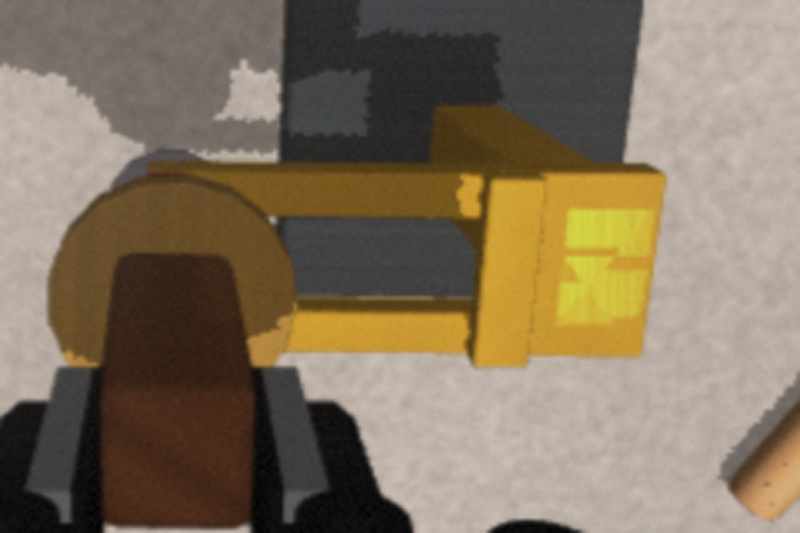

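Request:
{"op": "move_arm", "data": {"targets": [[7.5,-2.8,0,0,0,0,0],[8,-3,0,0,0,0,0],[8,-3,0,0,0,0,0],[7.5,-2.8,0,0,0,0,0],[0,0,0,0,0,0,0],[0,0,0,0,0,0,0]]}}

```text
clock: 25.98
position: [0.4886, -0.2416, 0.1685]
eef_rot: [-2.576, -1.797, 0.001]
contact_force: [-0.8, -1.1, -2.4]
gripper_width: 0.0204
```

```bash
python3 - <<'E'
from m import *
print(favg(4))
i,K,T=frame("wrist","w12")
cv2.imwrite("pics/w12h.png",cv2.resize(i[130:290,200:440],(800,533),interpolation=cv2.INTER_CUBIC))
E
```

```text
(array([-0.14, -0.  , -2.05]), array([0.68, 0.27, 0.22]), 26.175, array([ 0.4887, -0.2416,  0.1687]))
```

View pics/w12h.png

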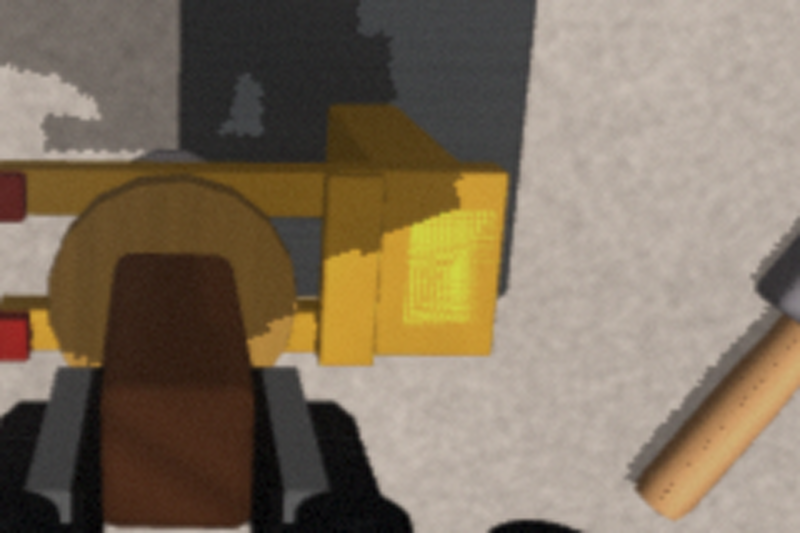

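Request:
{"op": "move_arm", "data": {"targets": [[0.5,-0.2,-5,0,0,0,0],[0,0,-5,0,0,0,0],[0,0,-3,0,0,0,0],[0,0,0,0,0,0,0],[0,0,0,0,0,0,0]]}}

```text
clock: 26.85
position: [0.4895, -0.2419, 0.1557]
eef_rot: [2.577, 1.797, 0.0]
contact_force: [0.7, 0.6, -1.9]
gripper_width: 0.0202
```

Request:
{"op": "move_arm", "data": {"targets": [[0,0,-1.5,0,0,0,0],[0,0,0,0,0,0,0],[0,0,0,0,0,0,0]]}}

```text
clock: 27.22
position: [0.4895, -0.2418, 0.1542]
eef_rot: [2.577, 1.797, 0.0]
contact_force: [-0.6, -0.8, -2.6]
gripper_width: 0.0202
```

Request:
{"op": "move_arm", "data": {"targets": [[0,0,-1,0,0,0,0],[0,0,0,0,0,0,0],[0,0,0,0,0,0,0]]}}

```text
clock: 27.6
position: [0.4894, -0.2418, 0.1532]
eef_rot: [-2.577, -1.797, -0.0]
contact_force: [0.7, -0.1, -1.4]
gripper_width: 0.0204
```

Request:
{"op": "move_arm", "data": {"targets": [[0,0,-1,0,0,0,0],[0,0,0,0,0,0,0],[0,0,0,0,0,0,0]]}}

```text
clock: 27.98
position: [0.4895, -0.2419, 0.1522]
eef_rot: [2.577, 1.797, 0.0]
contact_force: [-0.2, 0.8, -1.4]
gripper_width: 0.0207
```

Request:
{"op": "move_arm", "data": {"targets": [[0,0,-1,0,0,0,0],[0,0,0,0,0,0,0],[0,0,0,0,0,0,0]]}}

```text
clock: 28.35
position: [0.4895, -0.2419, 0.1512]
eef_rot: [2.577, 1.797, 0.0]
contact_force: [-0.4, -0.5, -2.1]
gripper_width: 0.0205
```

Request:
{"op": "move_arm", "data": {"targets": [[0,0,-1,0,0,0,0],[0,0,0,0,0,0,0],[0,0,0,0,0,0,0]]}}

```text
clock: 28.72
position: [0.4894, -0.2418, 0.1502]
eef_rot: [-2.577, -1.797, 0.0]
contact_force: [-0.1, -0.8, -2.1]
gripper_width: 0.0206
```

```bash
python3 - <<'E'
from m import *
print(favg(5))
i,K,T=frame("wrist","w13");j,_,_=frame("side","side5")
cv2.imwrite("pics/w13h.png",cv2.resize(i[130:290,200:440],(800,533),interpolation=cv2.INTER_CUBIC))
cv2.imwrite("pics/side5c.png",cv2.resize(j[170:270,260:370],(660,600),interpolation=cv2.INTER_CUBIC))
E
```

```text
(array([-0.08,  0.36, -1.9 ]), array([0.31, 0.49, 0.43]), 28.975, array([ 0.4895, -0.2419,  0.1502]))
```

View pics/w13h.png

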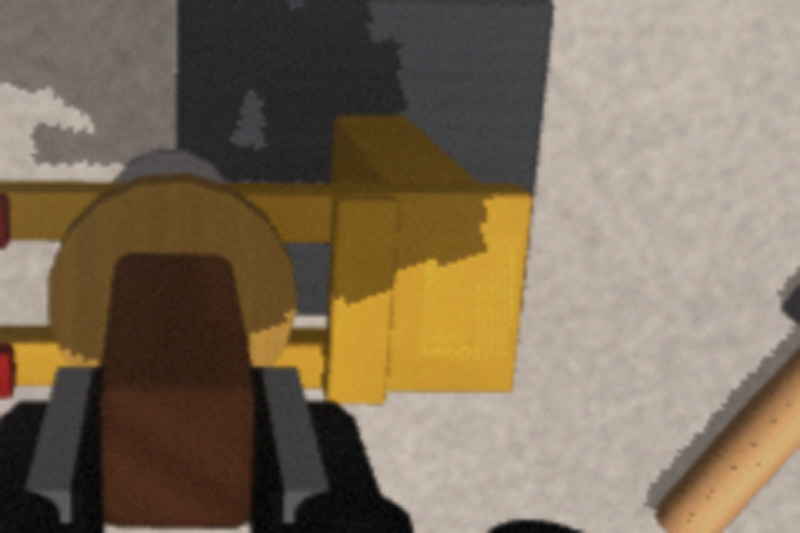

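View pics/side5c.png

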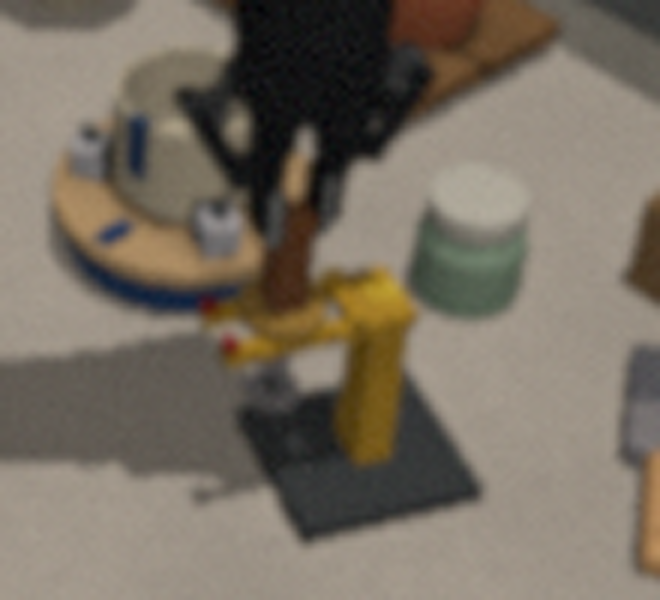

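Request:
{"op": "move_arm", "data": {"targets": [[0,0,-1,0,0,0,0],[0,0,0,0,0,0,0],[0,0,0,0,0,0,0]]}}

```text
clock: 29.45
position: [0.4896, -0.2419, 0.1497]
eef_rot: [2.577, 1.797, 0.001]
contact_force: [-2.4, 0.9, 5.1]
gripper_width: 0.0203
```

Request:
{"op": "move_arm", "data": {"targets": [[0,0,-1,0,0,0,0],[0,0,0,0,0,0,0],[0,0,0,0,0,0,0]]}}

```text
clock: 29.82
position: [0.4897, -0.242, 0.1496]
eef_rot: [2.577, 1.797, 0.001]
contact_force: [-4.3, 1.5, 12.2]
gripper_width: 0.0201
```

Request:
{"op": "move_arm", "data": {"squeeze": 20, "targets": [[0,0,1.3,0,0,0,0],[0,0,0,0,0,0,0],[0,0,0,0,0,0,0]]}}

```text
clock: 30.2
position: [0.4896, -0.2419, 0.1497]
eef_rot: [2.577, 1.797, 0.0]
contact_force: [-2.6, 0.4, 5.0]
gripper_width: 0.0199
```

Request:
{"op": "move_arm", "data": {"targets": [[0,0,0,0,0,0,0.35],[0,0,0,0,0,0,0.5],[0,0,0,0,0,0,0.8],[0,0,0,0,0,0,1],[0,0,0,0,0,0,1],[0,0,0,0,0,0,1]]}}

```text
clock: 30.95
position: [0.4895, -0.2419, 0.1495]
eef_rot: [-2.577, -1.797, -0.0]
contact_force: [0.6, 0.1, 0.2]
gripper_width: 0.0856
```

```bash
python3 - <<'E'
from m import *
print(favg(2),sense()["gripper_width"])
frame("wrist","w14")
E
```

```text
(array([-0.57, -0.01,  0.55]), array([0.44, 0.65, 0.18]), 31.05, array([ 0.4895, -0.2419,  0.1495])) 0.08504024835149093
```

View pics/w14.png

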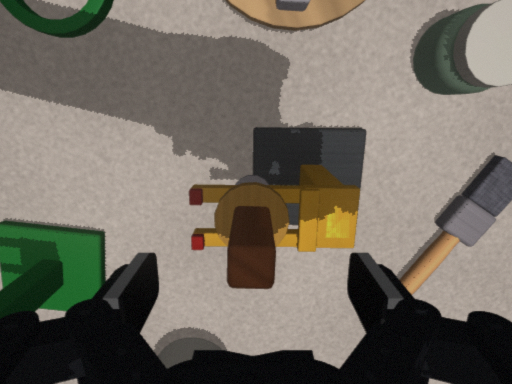

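Released; it stands between lips and stop. Retreating straight up.

Request:
{"op": "move_arm", "data": {"targets": [[0,0,10,0,0,0,1],[0,0,25,0,0,0,1],[0,0,40,0,0,0,1],[0,0,40,0,0,0,1],[0,0,25,0,0,0,1],[0,0,0,0,0,0,1],[0,0,0,0,0,0,1]]}}

```text
clock: 31.98
position: [0.489, -0.2416, 0.2889]
eef_rot: [-2.576, -1.797, 0.001]
contact_force: [-0.4, -0.0, -0.1]
gripper_width: 0.0855
```

```bash
python3 - <<'E'
from m import *
print(favg(2))
i,K,T=frame("wrist","w15");j,_,_=frame("side","side6");frame("top","top6")
cv2.imwrite("pics/w15h.png",cv2.resize(i[110:270,140:380],(800,533),interpolation=cv2.INTER_CUBIC))
cv2.imwrite("pics/side6c.png",cv2.resize(j[170:270,260:370],(660,600),interpolation=cv2.INTER_CUBIC))
E
```

```text
(array([-0.47,  0.26, -0.32]), array([0.04, 0.28, 0.01]), 32.075, array([ 0.4886, -0.2414,  0.2882]))
```

View pics/w15h.png

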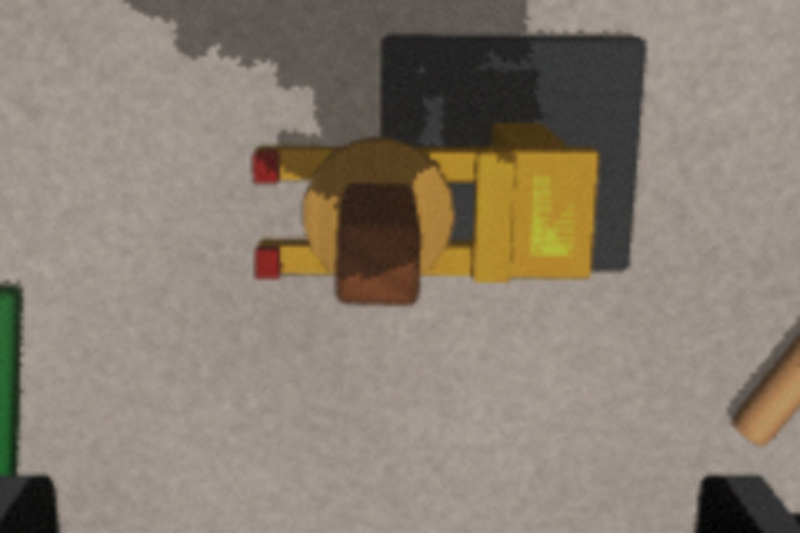

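View pics/side6c.png

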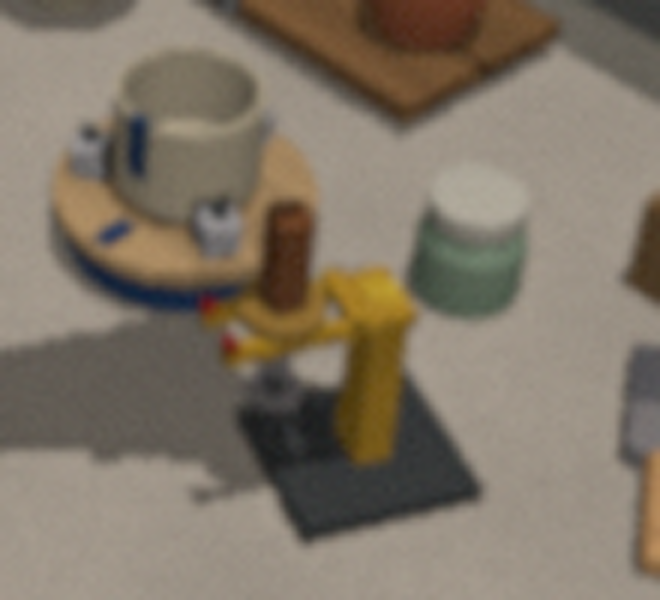

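View pics/top6.png

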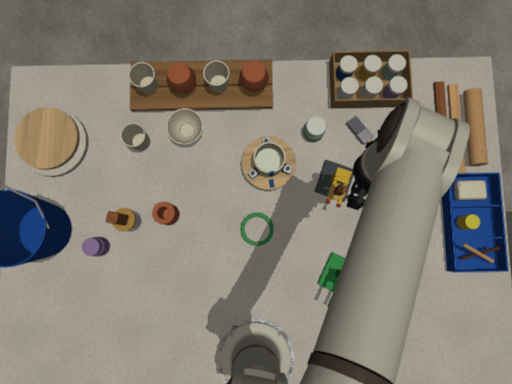

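```bash
python3 -c "
from workcell import *
print(close_job(), sense()['clock'])"
```

```text
the job is handed in; nothing more can be done
the job is handed in; nothing more can be done
```

I took the smaller scraper out of the terracotta crock and ran its blade counter-clockwise round the whole mouth, from the blue mark back to it. It then went onto the yellow hook neck-first, was lowered and let go, and I handed the job in at about 32 s of the 72 s.

- **Scraping:** At each 45° stop the averaged vertical force was about 1.9 to 3.4 N, so the spring gave roughly 2 to 5 mm. I read forces only at the stops, not while moving between them; the highest total I saw was about 4.4 N, far from the 18 N limit.
- **Hanging:** Seating the collar peaked at about 12 N on the hook, and I backed off before opening the fingers. The last wrist and side pictures show the scraper upright. Its collar lies flat on the prongs, about midway between the lips and the stop.
- **Everything else:** The arm is clear above the hook with force readings near zero. The bystanders look unmoved by eye; the brush and tub were partly or wholly hidden by the arm in the last top view.
- **What disagreed:** The wrist camera put the collar about 3 mm lower relative to the fingers than touch did. I used the touch height (contact with the fingertips at 0.1497 m). The camera's reported calibration also shifted by about 1 mm during the job. The first fixed-camera height estimates came out 7 to 11 mm below the stated sizes, and I went by the stated ones.

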